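# Hook the racks into the food drier and set its fan

## Task

Get the food drier ready: move the tea caddy and the yellow sugar tin that were left on the drier's deck onto the cork mat, standing upright and wholly on it, and fit every drying rack that lies on the counter into a bay of its own - one end hooked under the blue lip, then swung down so that the rack lies flat on the deck inside the far rim. Only when all that is done, turn the drier's fan dial to the orange mark, the fourth click from off. Do not tip or shift the other kitchen things on the counter.

Things in the scene. Friction and masses are not known exactly. Their poses are not given: they have to be found in the camera images.
- drier: white countertop food drier, fixed, 169 (x) x 374 (y) mm; origin at its underside, z up. x runs across the bays from the lip to the far rim (roughly away from the robot), y along the row of three bays, 93 mm apart, to the dial. Flat deck at z = 50 mm. Between bays, near both ends, short guide ribs 6 mm high leave each bay 88 mm wide. Control panel at y = 107 to 197 mm, top at z = 62 mm
- lip (a point): middle of the blue lip's free edge, at its underside: drier x = -55 mm, z = 66 mm. The lip runs along y over all bays, is 6 mm thick (top z = 72 mm) and overhangs a wall with its inner face at x = -67 mm: a slot 16 mm high and 12 mm deep, open to +x. A rack goes in tilted about 0.25 rad, its lip end low and pushed into the slot, then is swung down
- rim (a point): middle of the blue far rim's inner top edge: drier x = +67 mm, z = 56 mm; the rim is 6 mm high above the deck, so a bay is 134 mm long from the wall under the lip to the rim, for a 130 mm rack that ends flush with the rim
- bay0 (a point): middle of the first bay (farthest from the dial) on the deck: where the origin of a seated rack lies, within about 5 mm; axes as the drier
- bay1 (a point): the same for the middle bay
- bay2 (a point): the same for the bay next to the dial
- rackA: drying rack: slatted aluminium plate 130 (x) x 80 (y) x 6 mm, about 0.22 kg, lying flat, with a black upright grip fin on its middle, 12 mm thick along x, 50 mm long along y, reaching 42 mm above the plate's underside. Origin: centre of the underside; z up. Both ends are alike: either may be hooked. Two or three racks are there; a missing one reads None
- rackB: another drying rack, exactly like rackA; None if missing
- rackC: another drying rack, exactly like rackA; None if missing
- caddy: aluminium tea caddy, about 0.22 kg, upright cylinder 64 mm in diameter and 94 mm high, with a black cylindrical lid knob (fixed to it) 22 mm in diameter and 26 mm tall on top, to 120 mm. Origin: centre of its underside. It starts on the drier's deck, over a bay or between two
- sugar: sugar tin, yellow with a red band, the same size, shape and origin as the caddy; also starts on the drier's deck
- mat: rectangular cork mat, fixed, 110 (x) x 170 (y) x 6 mm; origin: centre of its underside
- dial (a joint): the drier's fan dial, rad: 0 is off, grows clockwise seen from above, stops at 3.14. Seven detents (off and six clicks), one every 0.524 rad, with springy bumps of about 0.06 N m between: let go between two, it snaps to the nearer. The wanted fourth click is 2.094. It starts at off, the first or the second click
- dial_grip (a point): on the dial's upright axis, 20 mm above the control panel: grip here. A finger bar 46 mm long, 13 mm wide, 4 to 30 mm above the panel, with a white pointer line; the point's x axis runs along the bar to the pointer. At off the pointer looks along the drier's +x to a black dot; each click moves it on by one dot, clockwise from above; the fourth dot is larger, orange
- lunch_tin: bystander: three-tier steel lunch tin, 112 mm in diameter, 190 mm high with its handle, origin under its centre; leave alone
- mug: bystander: red mug, 80 mm in diameter, 90 mm high, origin under its centre; leave alone
- tumbler: bystander: glass tumbler, 68 mm in diameter, 110 mm high, origin under its centre; leave alone
- salt: bystander: small white salt jar, 50 mm in diameter, 90 mm high, origin under its centre; leave alone
- sauce: bystander: orange sauce bottle, 60 mm in diameter, 190 mm high, origin under its centre; leave alone

How it is judged (in metres and radians):
On the way, in this order (a step that is already met when the one before it is completed fails the run):
1. the caddy and the sugar tin stand on the cork mat and every rack is hooked and flat in a bay (x of caddy in the frame of mat between -0.03 and 0.03 m and y of caddy in the frame of mat between -0.06 and 0.06 m and angle between each of caddy, sugar's own z axis and vertical below 0.06 rad and z of caddy in the frame of mat between 0.003 and 0.01 m and linear speed of each of caddy, sugar, rackA, rackB, rackC below 0.03 m/s and x of sugar in the frame of mat between -0.03 and 0.03 m and y of sugar in the frame of mat between -0.06 and 0.06 m and z of sugar in the frame of mat between 0.003 and 0.01 m and (distance between rackA and bay0 below 0.009 m or distance between rackA and bay1 below 0.009 m or distance between rackA and bay2 below 0.009 m) and angle between the z axis of each of rackA, rackB, rackC and the z axis of drier, either way round below 0.03 rad and (distance between rackB and bay0 below 0.009 m or distance between rackB and bay1 below 0.009 m or distance between rackB and bay2 below 0.009 m) and (distance between rackC and bay0 below 0.009 m or distance between rackC and bay1 below 0.009 m or distance between rackC and bay2 below 0.009 m)), for 0.2 s.
2. only then, the dial is turned to the fourth click (value of joint dial between 1.9444 and 2.2444 rad and velocity of joint dial between -0.1 and 0.1 rad/s), for 0.2 s.
At the end, for the whole second after the job is handed in: Every rack lies in a bay, origin within 9 mm of its site, plate within 0.03 rad of the deck; caddy and sugar tin stand on the cork mat, centres within 30 mm (mat's x) and 60 mm (mat's y) of its centre; the dial rests within 0.15 rad of the fourth click (2.094); all at rest (all of step 1 and all of step 2); the robot touches nothing.
It fails at once if a bystander (lunch tin, mug, tumbler, salt jar, sauce bottle) is tipped or moved more than 3 cm (distance of any of lunch_tin, mug, tumbler, salt, sauce from where it was at the start of the episode above 0.03 m or angle between any of lunch_tin, mug, tumbler, salt, sauce's own z axis and vertical above 0.4 rad).
It fails at once if the tea caddy or the sugar tin is tipped over (angle between any of caddy, sugar's own z axis and vertical above 0.7 rad).
Of rackA, rackB, rackC only 2 to 3 are there at a start; the rules pass over those that are not, and their reading is None.
At some moment in a run one of rackA, rackB, rackC may be knocked a few centimetres aside while the robot is not near it.
It also fails if it takes over 210 s, if anything falls off the work surface, if the arm or the gripper's body presses on something with over 40 N, if the wrist force passes 120 N, or if a joint passes its speed limit or range.

## Robot

A 6-joint arm with a two-finger parallel gripper is mounted at the origin on the work surface. World frame = base frame: x ahead of the robot, y to its left, z up, the work surface at z = 0. Lengths are in m, angles in degrees, forces in N, time in s.
With the tool pointing down it reaches from about 0.4 to 0.825 m from the base axis. Payload 7 kg.
Tool frame: the origin (TCP) lies between the finger pads; the fingertips stand 11 mm ahead of it and the grasp point (between the pads) lies 8 mm behind it; z points along the fingers, y is the direction in which the jaws open and shut (so a half turn about z gives the same grasp; the last joint's range is limited). The gripper opens to 88 mm and grips with 3 to 60 N. Pads are 19 mm wide; open, the fingers measure 130 mm over their backs; the gripper's body (78 mm by 193 mm) begins 47 mm behind the grasp point.
Start: joints at [-49.211, 20.546, 0.682, 0, -70.136, -16.507], TCP at [0.278, -0.615, 0.238] pointing down, gripper open.
Joint ranges: [-176.03, 176.03], [-82.01, 121.73], [-58.28, 71.71], [-173.87, 95.51], [-174.79, -0.11], [-173.66, 173.66]. Speed limits (degrees/s): [136.94, 136.94, 172.46, 180, 180, 180].

## Interface

Orientations are given as [roll, pitch, yaw] about the fixed x, y, z axes, in that order (R = Rz(yaw) Ry(pitch) Rx(roll)).
In Python, from plant import r gives the robot as it stands.
- The arm moves only by the shell command python3 -m inch 'ROWS' [OPENING] [FORCE]. ROWS is JSON, a list of rows, each an object of numbers: "x", "y", "z": the shift along the tool's x, y, z as a fraction of full scale; "yaw": the turn about the tool's z as a fraction of full scale. In form: [{"x": .., "y": .., "z": .., "yaw": ..}, ...]. A call has 1 to 5 rows; each row shifts and turns the pose as measured when the row begins, along the tool's axes as they then stand; what a row does not reach is not made up. Full scale, the value 1, is 0.025 m for a shift and 4 degrees for a turn. A row lasts 1/12 s, in which the tool goes at most 41.7 mm and 7.16 degrees, less where a joint would pass 70% of its speed; a pose out of reach is approached as far as the arm can. A call with a number of a shift or a turn outside -1 to 1 is refused whole. A call with a gripper value outside its range is refused whole. OPENING is the opening, from -1 (shut) to 1 (fully open), set as the call begins (- or left out, the last holds). The fingers move at their own pace and stop on an object; FORCE is the grip in N (left out, the last holds). Time passes only in rows, so rows that do not move let the fingers close. It gives the time, the measured TCP pose, the force and the opening at its end, in the units of the state.
- r.get_state(): the state, without advancing time (a new reading comes with each control period).
- r.capture(name): name is "scene" or "top"; returns (picture, depth): 384x512x3 uint8, red, green, blue; 384x512 float32, m along the optical axis (not along the pixel's ray), 0 where there is no reading.
- r.camera_info(name): a dict with "mtx" (3x3 intrinsics, pixels), "k1" (the pictures are not rectified: a ray, as slopes to the right and down, at radius r is drawn at 1 + k1 r^2 times it, then the intrinsics apply), "pose" (4x4, takes a point from camera to world coordinates). Camera axes: x right, y down, z forward; pixel columns grow to the right and rows downward; lengths in m; the calibration is good to about 2 mm. A picture is of the moment at which its call begins. camera_info takes no time and is no camera call.
- r.close_job(): hands the job in, once; it reports no verdict.
The state is a dict: "time_s": time; "joints": joint angles; "qd": joint speeds; "joint_torque": joint torques, N m; "tcp_pos": TCP position; "eef_rot": TCP orientation; "contact_force": force on the tool from outside, world axes, zero at the start; "moment": the same for the moment, N m; "gripper_width": finger opening in m.
Only numpy, scipy, OpenCV 4.12 (cv2) and the standard library are available. Lean on these libraries where they do the work, as an engineer would, in place of code of your own. Each camera call takes 0.05 s, during which the arm holds its last target. There are 200 camera calls.

## Working session

There is one attempt and no reset: what is moved stays moved. The work goes in short steps, Python scripts to look and compute and a shell command to move; the robot and the scene stay as the last step left them, time stands still between calls to the robot, and variables do not carry over. Pictures are saved under pics/ and viewed, about 12 in all and at most 16, crops included, and the job is handed in when it is done.

```bash
ls; mkdir -p pics
cat > h.py <<'E'
from plant import r
import numpy as np, cv2
def info(n):
    i=r.camera_info(n); return np.array(i["mtx"]),float(i["k1"]),np.array(i["pose"])
def ray(n,uv):
    K,k1,T=info(n); uv=np.atleast_2d(uv).astype(float)
    s=cv2.undistortPoints(uv[:,None],K,np.array([k1,0,0,0,0.]))[:,0]
    d=np.c_[s,np.ones(len(s))]@T[:3,:3].T
    return T[:3,3],d
def onz(n,uv,z):
    o,d=ray(n,uv); return o+d*((z-o[2])/d[:,2])[:,None]
def proj(n,P):
    K,k1,T=info(n); P=np.atleast_2d(P); c=(P-T[:3,3])@T[:3,:3]
    s=c[:,:2]/c[:,2:]; s=s*(1+k1*(s**2).sum(1))[:,None]
    return s@K[:2,:2].T+K[:2,2]
def cloud(n,depth):
    v,u=np.mgrid[:384,:512]; o,d=ray(n,np.c_[u.ravel(),v.ravel()])
    P=(o+d*depth.ravel()[:,None]).reshape(384,512,3); P[depth==0]=np.nan; return P
def show(img,name,box=None,k=1.5):
    if box: u0,v0,u1,v1=box; img=img[v0:v1,u0:u1]
    cv2.imwrite('pics/'+name,cv2.cvtColor(cv2.resize(img,None,fx=k,fy=k,interpolation=cv2.INTER_CUBIC),cv2.COLOR_RGB2BGR))
E
python3 - <<'E'
from h import *
for n in("scene","top"):
    im,d=r.capture(n); np.savez(n+'0.npz',im=im,d=d); show(im,n+'0.png')
    print(n,info(n)); print((d>0).mean())
print(r.get_state())
E
```

```text
pics
scene (array([[389.65964962,   0.        , 255.22405557],
       [  0.        , 389.65964962, 184.91177038],
       [  0.        ,   0.        ,   1.        ]]), 0.026940739244318272, array([[ 0.32231849,  0.64920163, -0.68894704,  1.35165302],
       [ 0.94652817, -0.23176431,  0.224432  , -0.17459159],
       [-0.01397172, -0.72444637, -0.68918956,  0.84985438],
       [ 0.        ,  0.        ,  0.        ,  1.        ]]))
0.9960428873697916
top (array([[348.65946449,   0.        , 255.65112222],
       [  0.        , 348.65946449, 188.44395289],
       [  0.        ,   0.        ,   1.        ]]), -0.09598296752019649, array([[ 0.08355731, -0.97437002,  0.20885699,  0.35838436],
       [-0.99650099, -0.08128363,  0.01946121,  0.07636293],
       [-0.00198576, -0.20975232, -0.97775254,  1.05517435],
       [ 0.        ,  0.        ,  0.        ,  1.        ]]))
0.99578857421875
{'time_s': 0.1, 'joints': array([-4.92102386e+01,  2.05867034e+01,  6.37741304e-01, -1.75613436e-02,
       -7.01344222e+01, -1.65077945e+01]), 'qd': array([-0.09240882, -0.08939256,  0.02073021,  0.18563066,  0.07644575,
       -0.06676732]), 'joint_torque': array([-4.01343505e-04, -5.84164560e+01,  2.93749666e+01,  7.01539814e+00,
        1.00860855e-02, -4.98177781e-05]), 'tcp_pos': array([ 0.27738854, -0.61490487,  0.23671425]), 'eef_rot': array([ 1.79915361e+02, -7.86633043e-03, -1.55724007e+02]), 'contact_force': array([-1.23311152, -0.43859668,  0.26007045]), 'moment': array([0.01127537, 0.01257442, 0.00201734]), 'gripper_width': 0.08760764367137618}
```

View pics/scene0.png

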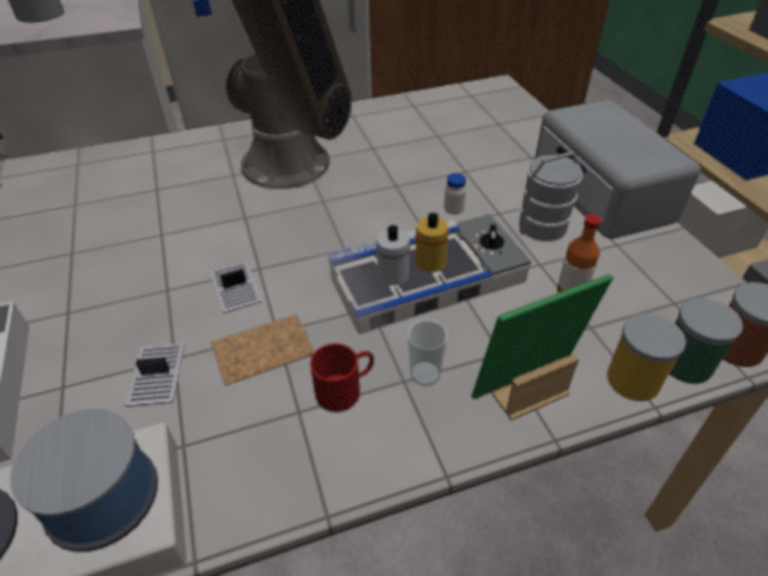

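View pics/top0.png

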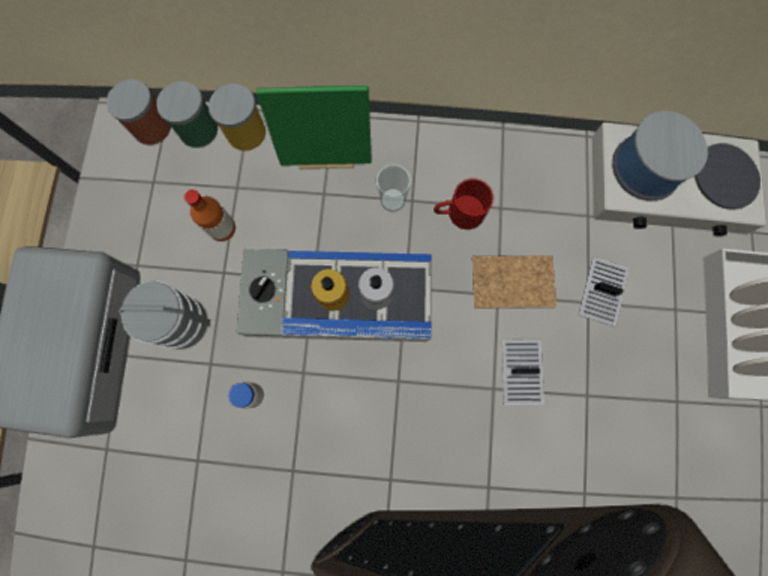

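The top view shows the drier at about (340,293) with the sugar tin (330,285) and caddy (376,285) on its deck, and the mat at (514,281). There are two racks, at (604,291) and (523,371), and the dial sits at (262,289). The scene view agrees and shows no third rack.

```bash
cat > m.py <<'E'
from h import *
def comps(mask,amin=30):
    n,l,s,c=cv2.connectedComponentsWithStats(mask.astype(np.uint8)); 
    return [(s[i],c[i],l==i) for i in range(1,n) if s[i,4]>amin]
def rect(n,m,z):
    v,u=np.nonzero(m); P=onz(n,np.c_[u,v],z)[:,:2]; return P,cv2.minAreaRect((P*1000).astype(np.float32))
E
python3 - <<'E'
from m import *
np.set_printoptions(precision=4,suppress=True)
for n in("top","scene"):
    Z=np.load(n+'0.npz'); im,d=Z['im'],Z['d']; P=cloud(n,d); hsv=cv2.cvtColor(im,cv2.COLOR_RGB2HSV); H,S,V=hsv[...,0],hsv[...,1],hsv[...,2]
    u0,v0,u1,v1=(150,160,300,240) if n=='top' else (210,140,360,225)
    W=np.zeros_like(H,bool); W[v0:v1,u0:u1]=1
    print(n)
    for s,c,m in comps((abs(H.astype(int)-112)<12)&(S>120)&W):
        zz=np.nanmedian(P[m][:,2]); print('blue',s,c,zz,rect(n,m,zz)[1])
    for s,c,m in comps((S>70)&(H<22)&(H>8)&(V>100),300):
        zz=np.nanmedian(P[m][:,2]); print('brown',s,c,zz,rect(n,m,zz)[1])
    for s,c,m in comps((V<45)&(np.nan_to_num(P[...,2])>.02)&(P[...,0]>.4)&(P[...,0]<.9)&(P[...,1]<.4),15):
        zz=np.nanpercentile(P[m][:,2],80); mm=m&(abs(P[...,2]-zz)<.006); print('black',s,c,zz,np.nanmean(P[mm],0),rect(n,mm,zz)[1])
E
```

```text
top
blue [192 167  96   7 416] [239.4856 170.3197] 0.05591901342728994 ((622.753173828125, 149.1173553466797), (13.579721450805664, 282.848388671875), 3.2408955097198486)
blue [189 212  98  12 538] [237.303  215.9275] 0.071704241033262 ((478.8427429199219, 140.96292114257812), (30.09315299987793, 276.812255859375), 3.2283976078033447)
blue [189 217  29   6  95] [201.7474 219.6421] 0.07185898480437147 ((466.1241760253906, 237.54042053222656), (14.286100387573242, 80.21552276611328), 4.947386741638184)
blue [263 220  24   3  48] [276.2917 220.6458] 0.07182929838657931 ((478.9562683105469, 34.850242614746094), (5.6883769035339355, 65.17789459228516), 4.702314376831055)
brown [   0  107   38   82 1968] [ 14.3577 137.3532] -0.5855324692800339 ((851.3165893554688, 1367.9947509765625), (462.4895324707031, 219.36904907226562), 15.343838691711426)
brown [ 315  171   56   34 1832] [342.0644 187.5808] 0.005309333571128394 ((608.3048095703125, -170.12457275390625), (105.09465026855469, 169.44007873535156), 4.904993057250977)
black [422 145   9   7  58] [426.2069 147.8966] 0.04699914018268987 [ 0
[... 3150 characters left out ...]
 0.2393 0.0343] ((626.17333984375, 237.8155059814453), (9.368219375610352, 49.8666877746582), 2.7149689197540283)
black [ 317  190   86   74 1953] [357.2494 226.1976] 0.2014609562124041 [0.8676 0.2369 0.2015] ((866.9229125976562, 241.8863525390625), (7.198474884033203, 191.52581787109375), 6.533040523529053)
black [277 199  15   9  66] [283.8939 202.6061] 0.03560265663269857 [0.6304 0.1478 0.0349] ((632.3162231445312, 146.81695556640625), (9.595489501953125, 45.936798095703125), 4.9615397453308105)
black [ 92 239  20   9 138] [101.2826 243.1594] 0.04073375413886251 [ 0.609  -0.3626  0.0397] ((610.3490600585938, -361.5938720703125), (47.041114807128906, 13.745121002197266), 75.59339141845703)
```

```bash
R='x'; for i in 1 2 3; do python3 -m inch '[{"yaw":-1},{"yaw":-1},{"yaw":-1},{"yaw":-1},{"yaw":-1}]' -0.1 30; done; python3 -m inch '[{"yaw":-1},{"yaw":-1},{"yaw":-0.25},{"x":0}]'
python3 - <<'E'
from m import *
np.set_printoptions(precision=4,suppress=True)
# rack plates & bystanders from depth+colour
for n in("top","scene"):
    Z=np.load(n+'0.npz'); im,d=Z['im'],Z['d']; P=cloud(n,d)
    for c in ((.4279,-.193),(.606,-.360)):
        near=np.hypot(P[...,0]-c[0],P[...,1]-c[1])<.085
        z=P[...,2]; m=near&(z>.003)&(z<.012)
        print(n,'plate',m.sum(),rect(n,m,.006)[1],np.nanmedian(z[m]))
    hs=cv2.cvtColor(im,cv2.COLOR_RGB2HSV)
    z=P[...,2]
    reg=(P[...,0]>.3)&(P[...,0]<.85)&(P[...,1]>-.3)&(P[...,1]<.6)&(z>.074)&(z<.25)
    for s,c,m in comps(reg,60):
        q=P[m]; print('tall',s[4],np.nanpercentile(q,2,0),np.nanpercentile(q,98,0))
E
```

```text
top plate 978 ((430.3535461425781, -188.81137084960938), (130.6521759033203, 164.98658752441406), 74.1773910522461) 0.005653500458150829
top plate 817 ((597.7334594726562, -365.4112854003906), (137.4470672607422, 153.5190887451172), 53.96733093261719) 0.005305073569406904
tall 1182 [0.8314 0.1657 0.0753] [0.8497 0.342  0.2084]
tall 284 [0.7332 0.0625 0.075 ] [0.7981 0.1254 0.1126]
tall 221 [ 0.7141 -0.1034  0.0744] [ 0.7915 -0.0076  0.0929]
tall 504 [0.6448 0.4213 0.0785] [0.695  0.47   0.1922]
tall 513 [0.5092 0.1629 0.0844] [0.5674 0.2202 0.1708]
tall 502 [0.5193 0.0799 0.0838] [0.5765 0.1371 0.1705]
tall 2447 [0.3163 0.4456 0.0783] [0.5225 0.5997 0.188 ]
tall 96 [0.517  0.3158 0.0782] [0.5583 0.3412 0.0954]
tall 223 [0.3134 0.3191 0.0805] [0.3552 0.3591 0.0934]
scene plate 752 ((429.2449645996094, -194.474853515625), (161.84494018554688, 161.2020263671875), 58.90999221801758) 0.006684753805018928
scene plate 953 ((602.9385986328125, -362.5980224609375), (148.1391143798828, 159.69851684570312), 48.83789825439453) 0.005765386128042893
tall 2048 [0.3165 0.4434 0.0771] [0.5453 0.5995 0.1866]
tall 121 [0.3128 0.3162 0.0755] [0.3557 0.3572 0.094 ]
tall 1315 [0.5138 0.0768 0.0752] [0.5821 0.2147 0.1709]
tall 659 [0.658  0.4176 0.0773] [0.7016 0.4643 0.1917]
tall 66 [0.5171 0.3147 0.0761] [0.5604 0.3406 0.0956]
tall 529 [0.7348 0.0602 0.075 ] [0.7983 0.1224 0.1126]
tall 183 [0.841  0.2653 0.0751] [0.8499 0.3401 0.1373]
tall 397 [ 0.7154 -0.1048  0.0747] [ 0.7922 -0.0131  0.0927]validation failed for argument at $[0]...
validation failed for argument at $[0]...
validation failed for argument at $[0]...
validation failed for argument at $[0]...
```

```bash
for i in 1 2 3; do python3 -m inch '[{"x":0,"y":0,"z":0,"yaw":-1},{"x":0,"y":0,"z":0,"yaw":-1},{"x":0,"y":0,"z":0,"yaw":-1},{"x":0,"y":0,"z":0,"yaw":-1},{"x":0,"y":0,"z":0,"yaw":-1}]' -0.1 30; done; python3 -m inch '[{"x":0,"y":0,"z":0,"yaw":-1},{"x":0,"y":0,"z":0,"yaw":-1},{"x":0,"y":0,"z":0,"yaw":-0.25},{"x":0,"y":0,"z":0,"yaw":0}]'
```

```text
time_s: 0.52
tcp_pos: [0.2767, -0.6137, 0.2338]
eef_rot: [179.6, 0.1, -135.0]
contact_force: [-0.9, -1.4, 0.4]
gripper_width: 0.0597
time_s: 0.93
tcp_pos: [0.2761, -0.6123, 0.2308]
eef_rot: [179.4, 0.4, -114.0]
contact_force: [0.4, 0.1, 0.6]
gripper_width: 0.0398
time_s: 1.35
tcp_pos: [0.2755, -0.611, 0.2279]
eef_rot: [179.5, 0.8, -93.0]
contact_force: [-0.5, -0.2, -0.4]
gripper_width: 0.0397
time_s: 1.68
tcp_pos: [0.275, -0.6101, 0.2256]
eef_rot: [179.5, 1.1, -83.4]
contact_force: [0.5, 0.4, 0.3]
gripper_width: 0.0394
```

Run:
```python
from m import *
np.set_printoptions(precision=4,suppress=True)
# plates by brightness, and tin bodies' circle centres
for n in("top","scene"):
    Z=np.load(n+'0.npz'); im,d=Z['im'],Z['d']; P=cloud(n,d); g=im.min(2)
    for c in ((.4279,-.193),(.606,-.360)):
        u,v=proj(n,[[*c,.006]])[0].astype(int); s=g[v-32:v+32,u-32:u+32]
        print(n,c,np.percentile(s,[5,25,50,75,90,97]))
        m=np.zeros(g.shape,bool); m[v-38:v+38,u-38:u+38]=g[v-38:v+38,u-38:u+38]>np.percentile(s,50)+25
        m=cv2.morphologyEx(m.astype(np.uint8),cv2.MORPH_CLOSE,np.ones((5,5)))
        for s_,c_,mm in comps(m,200): print('  bright',s_,rect(n,mm,.006)[1])
```

```text
top (0.4279, -0.193) [ 91.75 140.   144.   147.   150.   160.  ]
top (0.606, -0.36) [ 92. 139. 143. 146. 148. 158.]
scene (0.4279, -0.193) [ 80. 127. 137. 139. 141. 143.]
scene (0.606, -0.36) [ 73.5 124.  133.  136.  139.  143. ]
```

```bash
for i in 1 2 3 4 5; do python3 -m inch '[{"x":-1,"y":-0.53,"z":0,"yaw":0},{"x":-1,"y":-0.53,"z":0,"yaw":0},{"x":-1,"y":-0.53,"z":0,"yaw":0},{"x":-1,"y":-0.53,"z":0,"yaw":0},{"x":-1,"y":-0.53,"z":0,"yaw":0}]'|sed -n 2,3p; done; python3 -c "
from plant import r;print(r.get_state()['joints'])"
```

```text
tcp_pos: [0.3257, -0.4777, 0.2239]
eef_rot: [179.3, 1.3, -84.5]
tcp_pos: [0.3812, -0.3404, 0.2255]
eef_rot: [179.3, 1.3, -85.3]
tcp_pos: [0.4387, -0.2036, 0.2282]
eef_rot: [179.3, 1.3, -86.0]
tcp_pos: [0.4978, -0.0672, 0.2314]
eef_rot: [179.4, 1.3, -86.6]
tcp_pos: [0.5586, 0.0686, 0.2344]
eef_rot: [179.5, 1.4, -87.3]
[ 25.91855249  10.41411718 -13.01783096  -1.58029804 -66.51912357
 -22.57594021]
```

```bash
python3 -m inch '[{"x":-0.8,"y":0.14,"z":0,"yaw":0},{"x":-0.75,"y":0.13,"z":0,"yaw":0},{"x":0,"y":0,"z":0,"yaw":0}]' -0.1 30
python3 - <<'E'
from m import *
im,d=r.capture("scene"); show(im,'s1.png',(200,90,400,230),4)
E
```

```text
time_s: 4.02
tcp_pos: [0.5519, 0.1133, 0.2341]
eef_rot: [179.4, 1.3, -87.5]
contact_force: [0.1, -1.1, 0.7]
gripper_width: 0.0393
```

View pics/s1.png

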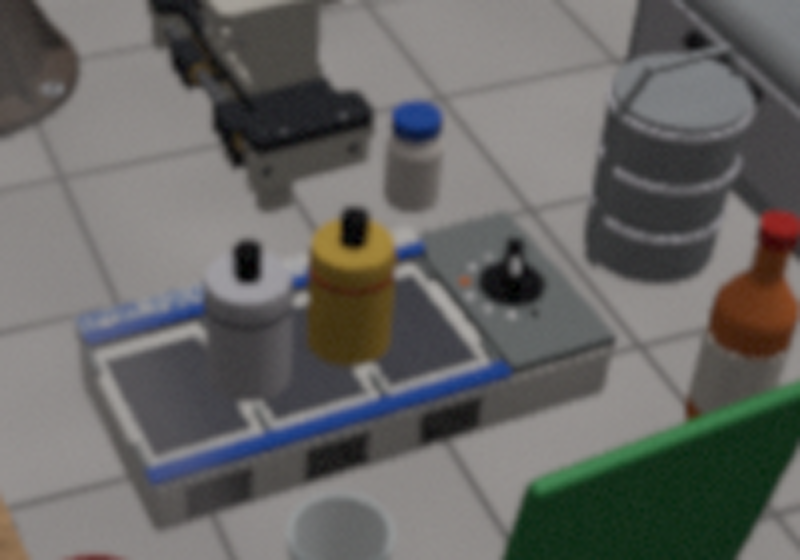

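The view shows the gripper above the tins. The caddy knob is at crop (247,260), the sugar knob at (355,228) and the dial at (512,275). I'm going down onto the caddy knob.

```bash
python3 -m inch '[{"x":0.25,"y":0.08,"z":0.7,"yaw":0},{"x":0,"y":0,"z":0.7,"yaw":0},{"x":0,"y":0,"z":0.7,"yaw":0},{"x":0,"y":0,"z":0.7,"yaw":0}]' -0.1 30;  python3 -m inch '[{"x":0,"y":0,"z":0,"yaw":0},{"x":0,"y":0,"z":0,"yaw":0},{"x":0,"y":0,"z":0,"yaw":0}]' -1 30
```

```text
time_s: 4.4
tcp_pos: [0.5518, 0.1069, 0.1663]
eef_rot: [179.9, 1.5, -87.8]
contact_force: [0.4, -0.7, 0.2]
gripper_width: 0.0394
time_s: 4.65
tcp_pos: [0.5498, 0.104, 0.1635]
eef_rot: [179.5, 1.3, -88.1]
contact_force: [1.2, -0.3, 0.0]
gripper_width: 0.0246
```

```bash
python3 -m inch '[{"x":0,"y":0,"z":0,"yaw":0},{"x":0,"y":0,"z":0,"yaw":0},{"x":0,"y":0,"z":-0.4,"yaw":0},{"x":0,"y":0,"z":-0.8,"yaw":0},{"x":0,"y":0,"z":-0.8,"yaw":0}]' -1 30;  python3 -m inch '[{"x":0,"y":0,"z":-0.6,"yaw":0},{"x":0.5,"y":-0.1,"z":0,"yaw":0},{"x":1,"y":-0.2,"z":0,"yaw":0},{"x":1,"y":-0.2,"z":0,"yaw":0}]';  python3 -m inch '[{"x":1,"y":-0.2,"z":0,"yaw":0},{"x":1,"y":-0.2,"z":0,"yaw":0},{"x":1,"y":-0.2,"z":0,"yaw":0},{"x":1,"y":-0.2,"z":0,"yaw":0},{"x":1,"y":-0.2,"z":0,"yaw":0}]'
```

```text
time_s: 5.07
tcp_pos: [0.5481, 0.1013, 0.2142]
eef_rot: [179.2, 1.2, -88.2]
contact_force: [-0.7, 0.4, -2.2]
gripper_width: 0.0209
time_s: 5.4
tcp_pos: [0.5654, 0.0409, 0.2375]
eef_rot: [179.8, 1.5, -87.8]
contact_force: [-0.1, 0.2, -1.9]
gripper_width: 0.0214
time_s: 5.82
tcp_pos: [0.595, -0.0904, 0.2366]
eef_rot: [180.0, 1.5, -87.7]
contact_force: [0.4, 0.7, -2.3]
gripper_width: 0.0208
```

```bash
python3 -m inch '[{"x":1,"y":-0.1,"z":0,"yaw":0},{"x":1,"y":-0.1,"z":0,"yaw":0},{"x":1,"y":-0.1,"z":0,"yaw":0},{"x":1,"y":-0.1,"z":0,"yaw":0},{"x":0.5,"y":-0.1,"z":0.2,"yaw":0}]';  python3 -m inch '[{"x":0,"y":0,"z":0.7,"yaw":0},{"x":0,"y":0,"z":0.9,"yaw":0},{"x":0,"y":0,"z":0.9,"yaw":0},{"x":0,"y":0,"z":0.7,"yaw":0},{"x":0,"y":0,"z":0,"yaw":0}]'
```

```text
time_s: 6.23
tcp_pos: [0.6112, -0.2129, 0.2298]
eef_rot: [180.0, 1.5, -87.8]
contact_force: [1.1, 0.3, -2.6]
gripper_width: 0.0212
time_s: 6.65
tcp_pos: [0.6097, -0.2176, 0.1462]
eef_rot: [180.0, 1.5, -88.2]
contact_force: [-0.3, 1.3, -3.8]
gripper_width: 0.021
```

```bash
python3 -m inch '[{"x":-0.1,"y":-0.08,"z":0.4,"yaw":0},{"x":-0.1,"y":-0.05,"z":0.35,"yaw":0},{"x":0,"y":0,"z":0.15,"yaw":0},{"x":0,"y":0,"z":0.05,"yaw":0},{"x":0,"y":0,"z":0,"yaw":0}]'
```

```text
time_s: 7.07
tcp_pos: [0.614, -0.2117, 0.1227]
eef_rot: [-179.9, 1.5, -88.2]
contact_force: [0.3, 0.2, -2.8]
gripper_width: 0.0211
```

```bash
python3 -m inch '[{"x":0,"y":0,"z":0.08,"yaw":0},{"x":0,"y":0,"z":0.05,"yaw":0},{"x":0,"y":0,"z":0.03,"yaw":0},{"x":0,"y":0,"z":0.03,"yaw":0}]'
```

```text
time_s: 7.4
tcp_pos: [0.6156, -0.2115, 0.1202]
eef_rot: [-179.7, 1.4, -88.1]
contact_force: [0.6, -0.4, -0.8]
gripper_width: 0.0211
```

```bash
python3 -m inch '[{"x":0,"y":0,"z":0.03,"yaw":0},{"x":0,"y":0,"z":0,"yaw":0}]'; python3 -m inch '[{"x":0,"y":0,"z":0,"yaw":0},{"x":0,"y":0,"z":0,"yaw":0},{"x":0,"y":0,"z":-0.5,"yaw":0},{"x":0,"y":0,"z":-1,"yaw":0},{"x":0,"y":0,"z":-1,"yaw":0}]' -0.1 30; python3 -m inch '[{"x":0,"y":0,"z":-1,"yaw":0},{"x":-0.6,"y":0.1,"z":-0.5,"yaw":0},{"x":-1,"y":0.15,"z":0,"yaw":0},{"x":-1,"y":0.15,"z":0,"yaw":0},{"x":-1,"y":0.15,"z":0,"yaw":0}]'; for i in 1 2; do python3 -m inch '[{"x":-1,"y":0.15,"z":0,"yaw":0},{"x":-1,"y":0.15,"z":0,"yaw":0},{"x":-1,"y":0.15,"z":0,"yaw":0},{"x":-1,"y":0.15,"z":0,"yaw":0},{"x":-1,"y":0.15,"z":0,"yaw":0}]'; done;  python3 - <<'E'
from m import *
for n in("top","scene"):
    im,d=r.capture(n);np.savez(n+'1.npz',im=im,d=d); P=cloud(n,d)
    z=P[...,2]; m=(abs(P[...,0]-.61)<.05)&(abs(P[...,1]+.21)<.05)&(z>.09)&(z<.105)
    print(n,m.sum(),(np.nanmin(P[m],0)+np.nanmax(P[m],0))/2,np.nanmax(z[(abs(P[...,0]-.61)<.05)&(abs(P[...,1]+.21)<.05)]))
E
```

```text
time_s: 7.57
tcp_pos: [0.6159, -0.2117, 0.1203]
eef_rot: [-179.6, 1.4, -88.1]
contact_force: [0.2, -0.2, -2.9]
gripper_width: 0.0212
time_s: 7.98
tcp_pos: [0.6135, -0.2131, 0.1815]
eef_rot: [180.0, 1.5, -88.1]
contact_force: [0.6, -1.2, 0.5]
gripper_width: 0.039
time_s: 8.4
tcp_pos: [0.5999, -0.1264, 0.2353]
eef_rot: [-179.2, 1.2, -88.4]
contact_force: [0.5, 0.2, -0.3]
gripper_width: 0.0395
time_s: 8.82
tcp_pos: [0.5755, 0.0053, 0.2441]
eef_rot: [-178.8, 1.3, -88.5]
contact_force: [0.5, -0.2, -0.1]
gripper_width: 0.0392
time_s: 9.23
tcp_pos: [0.5502, 0.1377, 0.2527]
eef_rot: [-178.4, 1.5, -88.4]
contact_force: [0.4, -0.4, 0.0]
gripper_width: 0.0392
top 320 [ 0.6179749  -0.20478622  0.09707903] 0.12924213849946253
scene 347 [ 0.61959069 -0.20825243  0.09750682] 0.1293115861034534
```

```bash
python3 -m inch '[{"x":-1,"y":0.14,"z":0,"yaw":0},{"x":-0.9,"y":0.14,"z":0,"yaw":0},{"x":0,"y":0,"z":0.5,"yaw":0},{"x":0,"y":0,"z":0.2,"yaw":0}]'
```

```text
time_s: 9.67
tcp_pos: [0.5411, 0.1909, 0.2407]
eef_rot: [-178.1, 1.7, -88.1]
contact_force: [-0.4, -0.9, -0.9]
gripper_width: 0.0393
```

```bash
python3 -m inch '[{"x":0,"y":0,"z":0.8,"yaw":0},{"x":0,"y":0,"z":0.8,"yaw":0},{"x":0,"y":0,"z":0.8,"yaw":0},{"x":0,"y":0,"z":0.5,"yaw":0}]'; python3 -m inch '[{"x":0,"y":0,"z":0,"yaw":0},{"x":0,"y":0,"z":0,"yaw":0},{"x":0,"y":0,"z":0,"yaw":0},{"x":0,"y":0,"z":0,"yaw":0}]' -1 30
```

```text
time_s: 10.0
tcp_pos: [0.545, 0.1936, 0.1714]
eef_rot: [-177.7, 1.9, -88.0]
contact_force: [0.4, -0.5, -0.2]
gripper_width: 0.0397
time_s: 10.33
tcp_pos: [0.544, 0.1915, 0.1711]
eef_rot: [-177.8, 1.8, -88.1]
contact_force: [-0.4, -0.3, -2.8]
gripper_width: 0.0209
```

```bash
python3 -m inch '[{"x":0,"y":0,"z":-0.4,"yaw":0},{"x":0,"y":0,"z":-0.8,"yaw":0},{"x":0,"y":0,"z":-0.8,"yaw":0},{"x":0,"y":0,"z":-0.8,"yaw":0},{"x":0.5,"y":-0.08,"z":0,"yaw":0}]'; python3 -m inch '[{"x":1,"y":-0.16,"z":0,"yaw":0},{"x":1,"y":-0.16,"z":0,"yaw":0},{"x":1,"y":-0.16,"z":0,"yaw":0},{"x":1,"y":-0.16,"z":0,"yaw":0},{"x":1,"y":-0.16,"z":0,"yaw":0}]'; python3 -m inch '[{"x":1,"y":-0.16,"z":0,"yaw":0},{"x":1,"y":-0.16,"z":0,"yaw":0},{"x":1,"y":-0.16,"z":0,"yaw":0},{"x":1,"y":-0.16,"z":0,"yaw":0},{"x":1,"y":-0.16,"z":0,"yaw":0}]'
```

```text
time_s: 10.75
tcp_pos: [0.5434, 0.1768, 0.2479]
eef_rot: [-177.8, 1.8, -88.1]
contact_force: [1.4, 1.5, -1.6]
gripper_width: 0.0209
time_s: 11.17
tcp_pos: [0.5685, 0.05, 0.2515]
eef_rot: [-177.3, 2.1, -87.7]
contact_force: [0.9, -0.3, -2.2]
gripper_width: 0.0209
time_s: 11.58
tcp_pos: [0.5927, -0.0823, 0.2518]
eef_rot: [-177.1, 2.2, -87.7]
contact_force: [0.6, 0.3, -3.7]
gripper_width: 0.0207
```

```bash
python3 -m inch '[{"x":0.9,"y":-0.2,"z":0,"yaw":0},{"x":0.8,"y":-0.2,"z":0.3,"yaw":0},{"x":0,"y":0,"z":0.8,"yaw":0},{"x":0,"y":0,"z":1,"yaw":0},{"x":0,"y":0,"z":1,"yaw":0}]'; python3 -m inch '[{"x":0,"y":0,"z":0.6,"yaw":0},{"x":0,"y":0,"z":0.2,"yaw":0},{"x":0,"y":0,"z":0,"yaw":0}]'
```

```text
time_s: 12.0
tcp_pos: [0.6117, -0.1326, 0.1811]
eef_rot: [-176.3, 2.0, -88.0]
contact_force: [0.2, 0.4, -2.6]
gripper_width: 0.0209
time_s: 12.25
tcp_pos: [0.6095, -0.1334, 0.1561]
eef_rot: [-176.7, 2.1, -88.2]
contact_force: [-0.0, 0.1, -2.4]
gripper_width: 0.0209
```

```bash
python3 -m inch '[{"x":-0.15,"y":0.15,"z":0.5,"yaw":0},{"x":0,"y":0,"z":0.35,"yaw":0},{"x":0,"y":0,"z":0.1,"yaw":0},{"x":0,"y":0,"z":0.05,"yaw":0}]'; python3 -m inch '[{"x":0,"y":0,"z":0.03,"yaw":0},{"x":0,"y":0,"z":0.03,"yaw":0}]'
```

```text
time_s: 12.58
tcp_pos: [0.609, -0.1295, 0.1349]
eef_rot: [-176.5, 2.0, -88.1]
contact_force: [-0.8, -0.5, -1.9]
gripper_width: 0.0207
time_s: 12.75
tcp_pos: [0.6102, -0.1295, 0.135]
eef_rot: [-176.3, 2.0, -88.1]
contact_force: [1.2, 0.1, -3.2]
gripper_width: 0.0211
```

```bash
python3 -m inch '[{"x":0,"y":0,"z":0.15,"yaw":0},{"x":0,"y":0,"z":0.1,"yaw":0},{"x":0,"y":0,"z":0.05,"yaw":0},{"x":0,"y":0,"z":0.03,"yaw":0}]'; python3 -m inch '[{"x":0,"y":0,"z":0.05,"yaw":0},{"x":0,"y":0,"z":0.03,"yaw":0}]'
```

```text
time_s: 13.08
tcp_pos: [0.6119, -0.1293, 0.1279]
eef_rot: [-176.2, 2.0, -88.1]
contact_force: [-0.7, 0.1, -2.5]
gripper_width: 0.0209
time_s: 13.25
tcp_pos: [0.6126, -0.1293, 0.1262]
eef_rot: [-176.1, 2.0, -88.0]
contact_force: [-0.0, 1.4, 2.6]
gripper_width: 0.0207
```

```bash
python3 -m inch '[{"x":0,"y":0,"z":0,"yaw":0},{"x":0,"y":0,"z":0,"yaw":0},{"x":0,"y":0,"z":-0.5,"yaw":0},{"x":0,"y":0,"z":-1,"yaw":0},{"x":0,"y":0,"z":-1,"yaw":0}]' -0.1 30; python3 -m inch '[{"x":0,"y":0.5,"z":-1,"yaw":0},{"x":0,"y":1,"z":-0.5,"yaw":0},{"x":0,"y":1,"z":0,"yaw":0},{"x":-0.5,"y":1,"z":0,"yaw":0},{"x":-1,"y":1,"z":0,"yaw":0}]';  python3 - <<'E'
from m import *
np.set_printoptions(precision=4,suppress=True)
for n in("top","scene"):
    im,d=r.capture(n);np.savez(n+'2.npz',im=im,d=d); P=cloud(n,d); z=P[...,2]
    for c in((.615,-.208),(.612,-.129)):
        w=(np.hypot(P[...,0]-c[0],P[...,1]-c[1])<.042); m=w&(z>.09)&(z<.105)
        print(n,m.sum(),(np.nanmin(P[m],0)+np.nanmax(P[m],0))/2,np.nanmax(z[w]))
    show(im,n+'2.png',(140,130,460,290) if n=='top' else (60,110,380,290),2.5)
E
```

```text
time_s: 13.67
tcp_pos: [0.6061, -0.1315, 0.185]
eef_rot: [-176.6, 2.0, -88.1]
contact_force: [-0.1, 0.2, 0.4]
gripper_width: 0.0393
time_s: 14.08
tcp_pos: [0.4941, -0.1017, 0.2246]
eef_rot: [-175.9, 1.8, -88.1]
contact_force: [0.5, 1.9, 0.6]
gripper_width: 0.0396Traceback (most recent call last):
  File "<stdin>", line 7, in <module>
    res = np.fmin.reduce(a, axis=axis, out=out, **kwargs)
ValueError: zero-size array to reduction operation fmin which has no identity
```

```bash
python3 -m inch '[{"x":-1,"y":0.6,"z":0,"yaw":0},{"x":-1,"y":0.6,"z":0,"yaw":0},{"x":-1,"y":0.2,"z":0,"yaw":0},{"x":-1,"y":0,"z":0,"yaw":0}]';  python3 - <<'E'
from m import *
np.set_printoptions(precision=4,suppress=True)
for n in("top","scene"):
    im,d=r.capture(n);np.savez(n+'2.npz',im=im,d=d); P=cloud(n,d); z=P[...,2]
    show(im,n+'2.png',(140,130,460,290) if n=='top' else (60,110,380,290),2.5)
    for c in((.615,-.208),(.612,-.129)):
        w=(np.hypot(P[...,0]-c[0],P[...,1]-c[1])<.042); m=w&(z>.09)&(z<.105)
        if m.any(): print(n,m.sum(),(np.nanmin(P[m],0)+np.nanmax(P[m],0))/2,np.nanmax(z[w]))
E
```

```text
time_s: 14.47
tcp_pos: [0.4473, 0.0002, 0.2272]
eef_rot: [-175.7, 2.0, -88.4]
contact_force: [1.1, 0.3, 0.5]
gripper_width: 0.0392
top 301 [ 0.618  -0.2046  0.0976] 0.12822937861686923
top 164 [ 0.6225 -0.1269  0.0975] 0.12958898260188056
scene 338 [ 0.6196 -0.2084  0.0976] 0.1298023695145527
scene 300 [ 0.6159 -0.128   0.0975] 0.12936799941176225
```

View pics/top2.png

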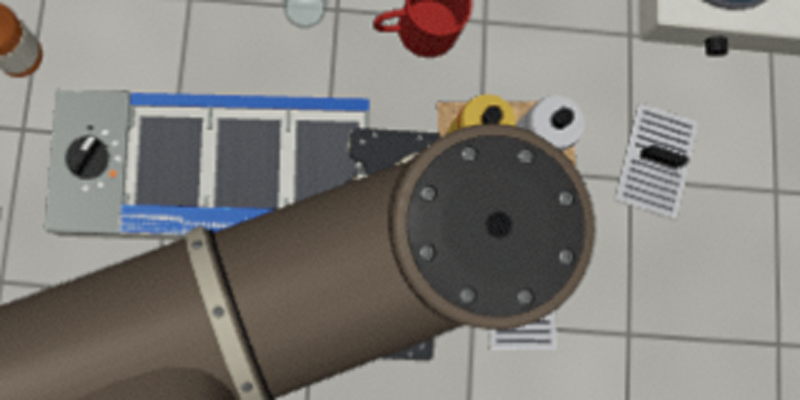

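View pics/scene2.png

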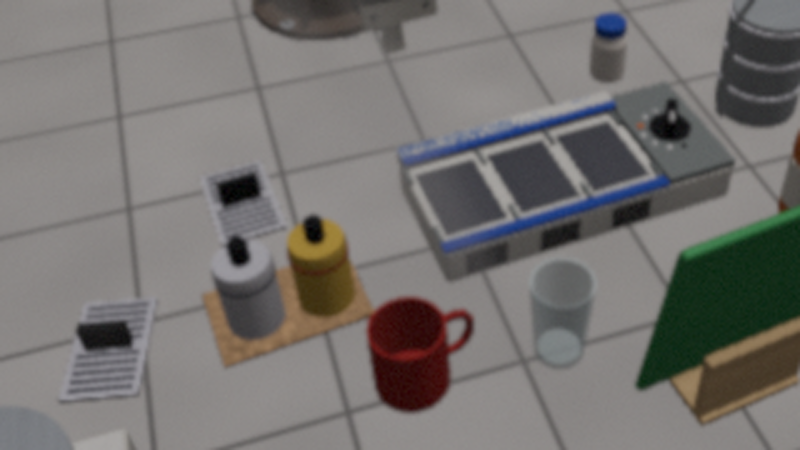

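Run:
```python
from m import *
np.set_printoptions(precision=4,suppress=True)
f=lambda a:np.array(a)/2.5+[140,130]
c=onz("top",f([(638,103),(698,125),(678,217),(618,198)]),.006);print(c,c.mean(0),np.linalg.norm(c-np.roll(c,-1,0),axis=1))
print('bays2,1',onz("top",f([(170,162),(249,163)]),.05), 'dial',onz("top",f([(87,157)]),.08))
# rib/deck dark panels by threshold
im=np.load('top2.npz')['im']; g=im.max(2)
for s,cc,m in comps((g<95)&(np.mgrid[:384,:512][1]<260)&(np.mgrid[:384,:512][1]>190)&(np.mgrid[:384,:512][0]>170)&(np.mgrid[:384,:512][0]<215),200):
    print(s,cc,rect("top",m,.05)[1])
for n in('top','scene'):
    Z=np.load(n+'2.npz'); P=cloud(n,Z['d']); im=Z['im']; z=P[...,2]
    for c in ((.4279,-.193),(.606,-.360)):
        w=(np.hypot(P[...,0]-c[0],P[...,1]-c[1])<.05)&(im.max(2)<70)&(z>.03)&(z<.05)
        if w.sum()>10: print(n,w.sum(),np.nanmean(P[w],0),rect(n,w&(z>.037),.042)[1])
```

```text
[[ 0.6747 -0.3375  0.006 ]
 [ 0.6527 -0.4157  0.006 ]
 [ 0.5332 -0.3884  0.006 ]
 [ 0.551  -0.312   0.006 ]] [ 0.6029 -0.3634  0.006 ] [0.0812 0.1225 0.0784 0.1262]
bays2,1 [[0.5424 0.2345 0.05  ]
 [0.549  0.1417 0.05  ]] dial [[0.5347 0.3259 0.08  ]]
[195 177  26  35 801] [207.236  194.2609] ((544.8760375976562, 237.00091552734375), (101.9157485961914, 70.47367858886719), 3.235910177230835)
[227 178  33  37 863] [240.0695 195.6431] ((547.9900512695312, 131.61557006835938), (107.59894561767578, 94.1056137084961), 4.680167198181152)
top 68 [ 0.6024 -0.3591  0.0391] ((601.9465942382812, -359.4898681640625), (45.22894287109375, 12.041510581970215), 76.07096862792969)
scene 71 [ 0.4299 -0.1968  0.0388] ((430.4809265136719, -196.86944580078125), (14.888846397399902, 45.54008865356445), 5.880133628845215)
scene 101 [ 0.6085 -0.3635  0.0387] ((609.4200439453125, -362.3443603515625), (48.76512145996094, 13.846487998962402), 79.11528015136719)
```

```bash
for i in 1 2 3; do python3 -m inch '[{"x":0.97,"y":-0.4,"z":0,"yaw":0},{"x":0.97,"y":-0.4,"z":0,"yaw":0},{"x":0.97,"y":-0.4,"z":0,"yaw":0},{"x":0.97,"y":-0.4,"z":0,"yaw":0},{"x":0.97,"y":-0.4,"z":0,"yaw":0}]' 0.1 30|sed -n 2,3p; done;  python3 -m inch '[{"x":0,"y":0,"z":0,"yaw":1},{"x":0,"y":0,"z":0,"yaw":1},{"x":0,"y":0,"z":0.5,"yaw":1},{"x":0,"y":0,"z":0.5,"yaw":0.5},{"x":0,"y":0,"z":0.5,"yaw":0}]'
```

```text
tcp_pos: [0.5046, -0.1173, 0.2304]
eef_rot: [-175.3, 2.1, -87.4]
tcp_pos: [0.5622, -0.2458, 0.2308]
eef_rot: [-175.1, 2.1, -87.4]
tcp_pos: [0.6188, -0.3751, 0.2301]
eef_rot: [-175.1, 2.0, -87.5]
time_s: 16.23
tcp_pos: [0.6233, -0.3853, 0.1912]
eef_rot: [-175.7, 3.0, -102.4]
contact_force: [-0.3, 0.5, -0.0]
gripper_width: 0.0482
```

```bash
python3 -m inch '[{"x":-0.2,"y":0.7,"z":0.5,"yaw":0},{"x":-0.2,"y":0.7,"z":0.9,"yaw":0},{"x":0,"y":0,"z":0.9,"yaw":0},{"x":0,"y":0,"z":0.9,"yaw":0},{"x":0,"y":0,"z":0.5,"yaw":0}]' 0.1 30
python3 - <<'E'
from m import *
im,d=r.capture("scene"); show(im,'s3.png',(40,150,200,270),5)
E
```

```text
time_s: 16.65
tcp_pos: [0.5973, -0.3664, 0.0918]
eef_rot: [-175.6, 3.0, -102.1]
contact_force: [-0.1, 0.1, -0.3]
gripper_width: 0.0482
```

View pics/s3.png

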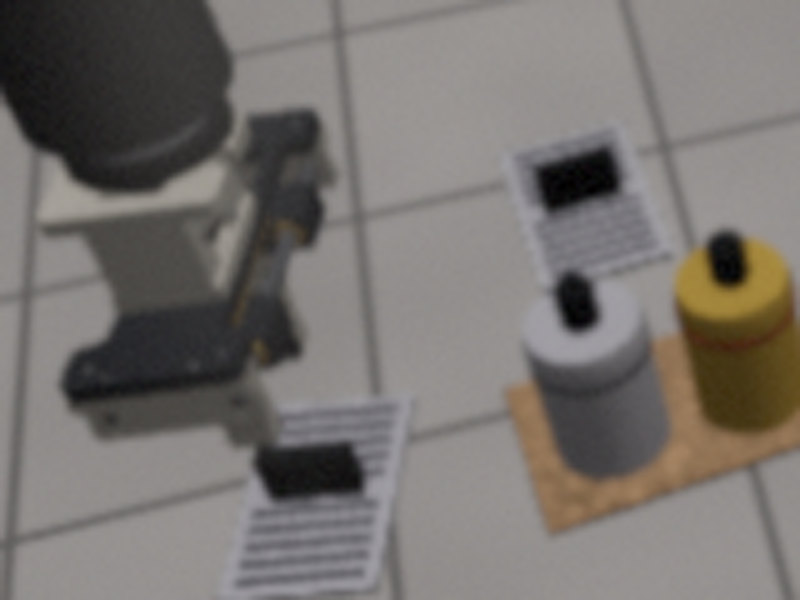

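Run:
```python
from m import *
from scipy.spatial.transform import Rotation as Ro
s=r.get_state(); R=Ro.from_euler('xyz',s['eef_rot'],degrees=True).as_matrix(); p=s['tcp_pos']
for o in (-.024,-.034,.024): 
    q=p+R@[0,o,.011]; print(o,q,(proj("scene",q)[0]-[40,150])*5)
f=[.605,-.361,.042]; print((proj("scene",f)[0]-[40,150])*5)
print('predicted at z=.02', p+R[:,2]*(p[2]-.02)/-R[2,2])
print(onz("scene",np.array([[310,452]])/5+[40,150],.042))
```

```text
-0.024 [ 0.62081123 -0.37059559  0.08026061] [264.41877003 428.73562916]
-0.034 [ 0.63055378 -0.37272563  0.08099918] [260.19487649 443.28202486]
0.024 [ 0.57404695 -0.36037139  0.07671545] [283.76870073 361.99429519]
[304.38538656 447.87386027]
predicted at z=.02 [ 0.60231906 -0.36339757  0.02      ]
[[ 0.60884592 -0.35835868  0.042     ]]
```

```bash
python3 -m inch '[{"x":-0.1,"y":-0.1,"z":0.9,"yaw":0},{"x":0,"y":0,"z":0.9,"yaw":0},{"x":0,"y":0,"z":0.6,"yaw":0},{"x":0,"y":0,"z":0.2,"yaw":0},{"x":0,"y":0,"z":0,"yaw":0}]' 0.1 30
```

```text
time_s: 17.12
tcp_pos: [0.6055, -0.3635, 0.0231]
eef_rot: [-175.7, 2.9, -101.7]
contact_force: [-0.5, -1.4, 0.5]
gripper_width: 0.0483
```

```bash
python3 -m inch '[{"x":0,"y":0,"z":0,"yaw":0},{"x":0,"y":0,"z":0,"yaw":0},{"x":0,"y":0,"z":0,"yaw":0},{"x":0,"y":0,"z":0,"yaw":0},{"x":0,"y":0,"z":0,"yaw":0}]' -1 40; python3 -m inch '[{"x":0,"y":0,"z":-0.2,"yaw":0},{"x":0,"y":0,"z":-0.4,"yaw":0},{"x":0,"y":0,"z":-0.8,"yaw":0},{"x":0,"y":0,"z":-1,"yaw":0},{"x":0,"y":0,"z":-1,"yaw":0}]'
```

```text
time_s: 17.53
tcp_pos: [0.6075, -0.3651, 0.0279]
eef_rot: [-175.4, 2.8, -101.6]
contact_force: [-0.5, 0.1, 0.3]
gripper_width: 0.0207
time_s: 17.95
tcp_pos: [0.5957, -0.3659, 0.1113]
eef_rot: [-176.0, 3.0, -101.7]
contact_force: [0.5, 0.8, -1.2]
gripper_width: 0.0116
```

```bash
python3 -m inch '[{"x":0,"y":0,"z":-1,"yaw":0},{"x":0,"y":0,"z":-1,"yaw":0},{"x":0,"y":0,"z":-1,"yaw":0},{"x":0,"y":0,"z":-1,"yaw":0},{"x":0,"y":0,"z":0,"yaw":-1}]'; python3 -m inch '[{"x":0,"y":0,"z":0,"yaw":-1},{"x":0,"y":0,"z":0,"yaw":-1},{"x":0,"y":0,"z":0,"yaw":-0.5},{"x":0,"y":0,"z":0,"yaw":0}]'
python3 - <<'E'
from m import *
im,d=r.capture("scene"); show(im,'s4.png',(20,90,220,240),4)
E
```

```text
time_s: 18.37
tcp_pos: [0.587, -0.3707, 0.2264]
eef_rot: [-175.4, 2.5, -97.7]
contact_force: [1.3, 0.2, -0.4]
gripper_width: 0.0118
time_s: 18.7
tcp_pos: [0.5866, -0.3709, 0.2346]
eef_rot: [-174.5, 1.4, -87.1]
contact_force: [-0.3, 0.4, -2.5]
gripper_width: 0.0119
```

View pics/s4.png

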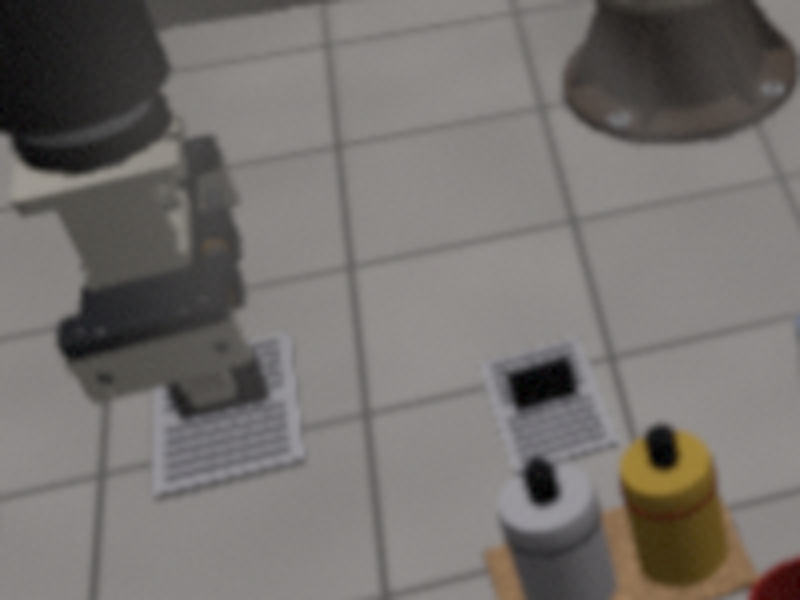

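```bash
cat > held.py <<'E'
from m import *
from scipy.spatial.transform import Rotation as Ro
np.set_printoptions(precision=4,suppress=True)
def held(n="scene",rad=.09,lo=.008,hi=.06):
    im,d=r.capture(n); s=r.get_state(); p=s['tcp_pos']; R=Ro.from_euler('xyz',s['eef_rot'],degrees=True).as_matrix()
    P=cloud(n,d); L=(P-p)@R   # tool frame
    m=(np.hypot(L[...,0],L[...,1])<rad)&(L[...,2]>lo)&(L[...,2]<hi)
    q=P[m]
    c=np.c_[q[:,:2],np.ones(len(q))]
    k=np.ones(len(q),bool)
    for _ in range(5):
        a=np.linalg.lstsq(c[k],q[k,2],rcond=None)[0]; e=q[:,2]-c@a; k=abs(e)<.004
    v,u=np.nonzero(m); uv=np.c_[u,v][k]
    print('n',k.sum(),'tilt x,y deg',np.degrees(np.arctan(a[:2])),'tcp',p,s['eef_rot'])
    X=q[k]; rc=cv2.minAreaRect((X[:,:2]*1000).astype(np.float32)); print('rect',rc,'extent',X.min(0),X.max(0),'plate z at tcp',np.r_[p[:2],1]@a)
    return im
E
python3 -c "
from held import *
held()"
```

```text
n 897 tilt x,y deg [ 3.8922 -0.7577] tcp [ 0.5866 -0.3709  0.2343] [-174.5658    1.453   -87.234 ]
rect ((588.595703125, -370.69281005859375), (136.1689910888672, 79.6885986328125), 2.7786951065063477) extent [ 0.5197 -0.4118  0.2001] [ 0.6583 -0.3284  0.2155] plate z at tcp 0.20824049244839085
```

```bash
python3 - <<'E'
from held import *
Z=np.load('scene2.npz'); im=Z['im']; P=cloud('scene',Z['d']); g=im.max(2); z=P[...,2]
m=(g<92)&(z>.04)&(z<.062)&(abs(P[...,0]-.55)<.065)&(abs(P[...,1]-.145)<.14)
m=cv2.morphologyEx(m.astype(np.uint8),cv2.MORPH_OPEN,np.ones((2,2)))
for s,c,mm in comps(m,60): print(s,np.nanmedian(z[mm]),rect('scene',mm,.05)[1])
E
for i in 1 2; do python3 -m inch '[{"x":-1,"y":0,"z":0,"yaw":0},{"x":-1,"y":0,"z":0,"yaw":0},{"x":-1,"y":0,"z":0,"yaw":0},{"x":-1,"y":0,"z":0,"yaw":0},{"x":-1,"y":0,"z":0,"yaw":0}]'|sed -n 2,4p; done
```

```text
[285 161  34  25 508] 0.051854126053248184 ((547.542236328125, 236.24420166015625), (102.33545684814453, 70.42960357666016), 3.267771005630493)
[258 168  33  27 544] 0.05182984393402168 ((552.6954345703125, 143.56895446777344), (102.60134887695312, 71.0897216796875), 3.3238365650177)
[230 176  32  28 554] 0.051846953032204324 ((558.2197265625, 51.23493957519531), (101.82784271240234, 69.19689178466797), 3.803739547729492)
tcp_pos: [0.5791, -0.2464, 0.2357]
eef_rot: [-174.8, 1.5, -88.1]
contact_force: [0.8, -0.4, -2.0]
tcp_pos: [0.573, -0.1156, 0.2393]
eef_rot: [-174.9, 1.6, -88.6]
contact_force: [0.5, 0.3, -2.0]
```

```bash
for i in 1 2; do python3 -m inch '[{"x":-1,"y":-0.03,"z":0,"yaw":-0.1},{"x":-1,"y":-0.03,"z":0,"yaw":-0.1},{"x":-1,"y":-0.03,"z":0.3,"yaw":-0.1},{"x":-0.9,"y":-0.03,"z":0.3,"yaw":0},{"x":-0.9,"y":0,"z":0.3,"yaw":0}]'|sed -n 2,4p; done; python3 -m inch '[{"x":0,"y":0,"z":0.5,"yaw":0},{"x":0,"y":0,"z":0.5,"yaw":0},{"x":0,"y":0,"z":0.3,"yaw":0},{"x":0,"y":0,"z":0,"yaw":0}]'; python3 -c "
from held import *
held()"
```

```text
tcp_pos: [0.573, 0.0116, 0.2229]
eef_rot: [-174.7, 1.6, -87.8]
contact_force: [0.3, 0.2, -2.1]
tcp_pos: [0.5704, 0.1384, 0.204]
eef_rot: [-174.6, 1.5, -87.0]
contact_force: [0.6, 0.2, -1.5]
time_s: 20.8
tcp_pos: [0.5724, 0.1448, 0.1696]
eef_rot: [-174.7, 1.6, -87.0]
contact_force: [-0.8, 0.2, -1.5]
gripper_width: 0.0117
n 591 tilt x,y deg [ 4.5103 -0.8605] tcp [0.5726 0.1447 0.1703] [-174.6851    1.5864  -87.0285]
rect ((574.8377685546875, 145.32107543945312), (133.35560607910156, 81.29940032958984), 2.731431245803833) extent [0.5091 0.103  0.1362] [0.641  0.1877 0.1518] plate z at tcp 0.14381894620990326
```

```bash
python3 -m inch '[{"x":0.08,"y":0.3,"z":0.6,"yaw":-0.15},{"x":0,"y":0.28,"z":0.6,"yaw":0},{"x":0,"y":0,"z":0.6,"yaw":0},{"x":0,"y":0,"z":0.4,"yaw":0},{"x":0,"y":0,"z":0,"yaw":0}]'; python3 -c "
from held import *
held()"
```

```text
time_s: 21.27
tcp_pos: [0.5658, 0.1427, 0.1172]
eef_rot: [-174.3, 1.7, -86.6]
contact_force: [0.3, 0.4, -2.7]
gripper_width: 0.0117
n 524 tilt x,y deg [ 7.1784 -0.6411] tcp [0.5663 0.1429 0.1181] [-174.2388    1.6734  -86.6266]
rect ((566.6678466796875, 142.740234375), (133.6611785888672, 82.10477447509766), 3.998711109161377) extent [0.5002 0.1003 0.0814] [0.6358 0.1865 0.101 ] plate z at tcp 0.09002763205307296
```

```bash
python3 -m inch '[{"x":0,"y":0,"z":0.4,"yaw":0.05},{"x":0,"y":0,"z":0.3,"yaw":0},{"x":0,"y":0,"z":0.1,"yaw":0},{"x":0,"y":0,"z":0,"yaw":0}]'
python3 - <<'E'
from held import *
im=held(lo=.012,hi=.034); show(im,'s5.png',(215,110,365,220),5)
E
```

```text
time_s: 21.65
tcp_pos: [0.5707, 0.1441, 0.0995]
eef_rot: [-174.0, 1.8, -86.9]
contact_force: [0.2, -0.4, -1.8]
gripper_width: 0.0117
n 560 tilt x,y deg [ 5.1591 -0.8186] tcp [0.5707 0.1441 0.0998] [-173.9916    1.7978  -86.8832]
rect ((562.806640625, 143.23486328125), (153.5090789794922, 81.24868774414062), 3.8519115447998047) extent [0.4867 0.1013 0.0664] [0.6394 0.1872 0.0823] plate z at tcp 0.07382601326649371
```

View pics/s5.png

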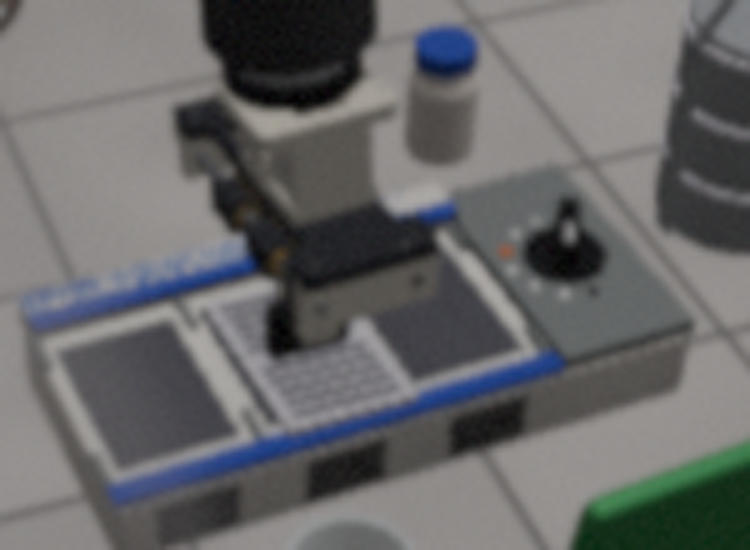

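```bash
python3 -m inch '[{"x":0.05,"y":0.12,"z":0.15,"yaw":-0.05},{"x":0,"y":0.06,"z":0.15,"yaw":0},{"x":0,"y":0,"z":0.03,"yaw":0},{"x":0,"y":0,"z":0,"yaw":0}]'
python3 - <<'E'
from held import *
im=held(lo=.012,hi=.034)
E
```

```text
time_s: 22.03
tcp_pos: [0.5672, 0.1431, 0.0909]
eef_rot: [-173.9, 1.8, -86.6]
contact_force: [-0.7, 0.5, -1.8]
gripper_width: 0.0119
n 563 tilt x,y deg [ 5.7888 -0.7103] tcp [0.5672 0.1431 0.091 ] [-173.9251    1.8021  -86.6537]
rect ((558.9942626953125, 140.07778930664062), (155.4973602294922, 84.28447723388672), 6.319515705108643) extent [0.4824 0.0917 0.0535] [0.6366 0.1873 0.0742] plate z at tcp 0.06489578340872733
```

```bash
python3 -m inch '[{"x":0,"y":0.12,"z":-0.05,"yaw":0},{"x":0,"y":0.12,"z":-0.02,"yaw":0},{"x":0,"y":0.08,"z":-0.02,"yaw":0},{"x":0,"y":0,"z":0,"yaw":0}]';  python3 -m inch '[{"x":0,"y":0.08,"z":-0.02,"yaw":0},{"x":0,"y":0.06,"z":-0.02,"yaw":0},{"x":0,"y":0,"z":0,"yaw":0}]'
```

```text
time_s: 22.42
tcp_pos: [0.5584, 0.1426, 0.0929]
eef_rot: [-173.9, 1.8, -86.7]
contact_force: [0.6, 0.6, -1.5]
gripper_width: 0.0117
time_s: 22.67
tcp_pos: [0.5544, 0.1426, 0.0941]
eef_rot: [-173.9, 1.8, -86.6]
contact_force: [0.4, -0.0, -3.1]
gripper_width: 0.0118
```

```bash
python3 -m inch '[{"x":0,"y":0.06,"z":0.03,"yaw":0},{"x":0,"y":0.04,"z":0.04,"yaw":0},{"x":0,"y":0,"z":0.04,"yaw":0},{"x":0,"y":0,"z":0,"yaw":0}]'; python3 -m inch '[{"x":0,"y":0.04,"z":0.04,"yaw":0},{"x":0,"y":0,"z":0.06,"yaw":0},{"x":0,"y":0,"z":0,"yaw":0}]'
python3 - <<'E'
from held import *
im=held(lo=.012,hi=.034); show(im,'s6.png',(215,110,365,220),5)
E
```

```text
time_s: 23.0
tcp_pos: [0.552, 0.1426, 0.091]
eef_rot: [-173.8, 1.8, -86.6]
contact_force: [-1.0, -0.1, -1.4]
gripper_width: 0.0119
time_s: 23.25
tcp_pos: [0.5518, 0.1427, 0.0887]
eef_rot: [-173.8, 1.8, -86.6]
contact_force: [-1.8, 1.1, 3.4]
gripper_width: 0.0118
n 590 tilt x,y deg [5.2319 1.0744] tcp [0.5517 0.1428 0.0889] [-173.7836    1.8494  -86.6047]
rect ((551.37060546875, 131.447265625), (159.19529724121094, 105.66828918457031), 28.27836799621582) extent [0.4792 0.0607 0.0521] [0.6204 0.188  0.0719] plate z at tcp 0.06251874094717895
```

View pics/s6.png

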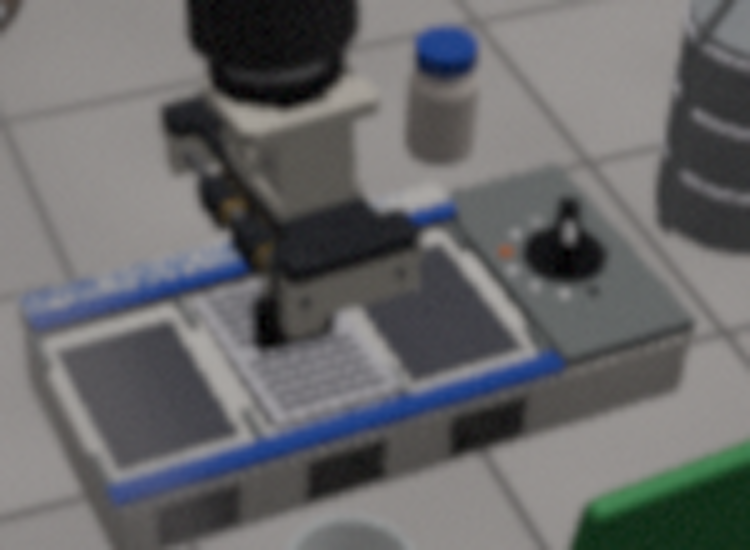

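```bash
python3 -m inch '[{"x":0,"y":0.07,"z":0,"yaw":0},{"x":0,"y":0,"z":0,"yaw":0}]'; python3 -m inch '[{"x":0,"y":0,"z":0,"yaw":0},{"x":0,"y":0,"z":0,"yaw":0},{"x":0,"y":0,"z":-0.3,"yaw":0},{"x":0,"y":0,"z":-1,"yaw":0},{"x":0,"y":0,"z":-1,"yaw":0}]' -0.4 40; python3 -m inch '[{"x":0,"y":0,"z":-1,"yaw":0},{"x":0,"y":0,"z":-1,"yaw":0},{"x":0.5,"y":0,"z":-1,"yaw":0},{"x":1,"y":0,"z":0,"yaw":0},{"x":1,"y":0,"z":0,"yaw":0}]';python3 - <<'E'
from held import *
im,d=r.capture("scene"); show(im,'s7.png',(215,110,365,220),5)
P=cloud("scene",d); m=(abs(P[...,0]-.5527)<.064)&(abs(P[...,1]-.144)<.038)&(P[...,2]<.063)&(P[...,2]>.045)
q=P[m]; c=np.c_[q[:,:2]-[.5527,.144],np.ones(len(q))]; k=np.ones(len(q),bool)
for _ in range(6):
    a=np.linalg.lstsq(c[k],q[k,2],rcond=None)[0]; k=abs(q[:,2]-c@a)<.0025
print(k.sum(),len(q),a)
E
```

```text
time_s: 23.47
tcp_pos: [0.551, 0.143, 0.0895]
eef_rot: [-173.7, 1.9, -86.6]
contact_force: [-0.8, -0.6, 0.9]
gripper_width: 0.0117
time_s: 23.88
tcp_pos: [0.5417, 0.1393, 0.1431]
eef_rot: [-174.2, 1.6, -86.7]
contact_force: [1.8, 1.1, 0.7]
gripper_width: 0.026
time_s: 24.3
tcp_pos: [0.539, 0.0765, 0.2278]
eef_rot: [-173.7, 1.8, -86.3]
contact_force: [-0.6, -0.8, -0.4]
gripper_width: 0.0266
406 460 [0.0364 0.0016 0.0601]
```

View pics/s7.png

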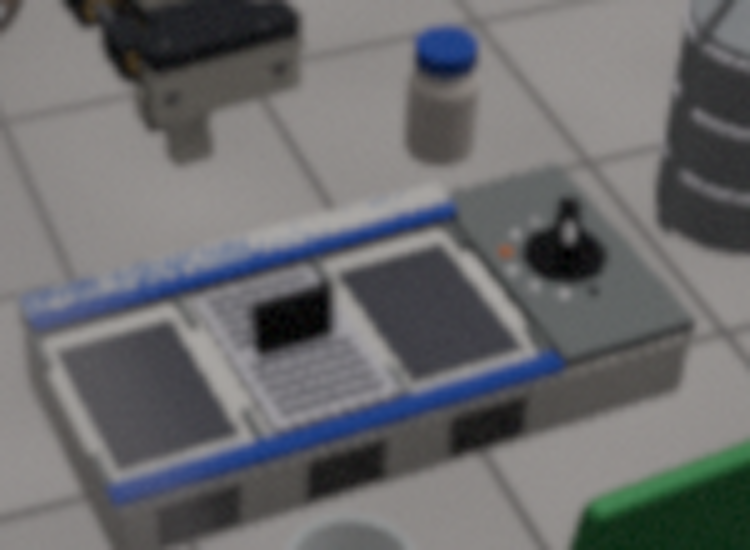

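```bash
python3 -m inch '[{"x":-1,"y":0.05,"z":0,"yaw":0},{"x":-1,"y":0.05,"z":0.5,"yaw":0},{"x":-0.5,"y":0,"z":1,"yaw":0},{"x":0,"y":0,"z":1,"yaw":0},{"x":0,"y":0,"z":0,"yaw":0}]' -0.2 40
```

```text
time_s: 24.77
tcp_pos: [0.541, 0.138, 0.1726]
eef_rot: [-173.2, 2.1, -86.7]
contact_force: [-0.4, -0.9, -0.1]
gripper_width: 0.0347
```

```bash
python3 -m inch '[{"x":0,"y":0,"z":0.9,"yaw":0},{"x":0,"y":0,"z":0.9,"yaw":0},{"x":0,"y":0,"z":0.9,"yaw":0},{"x":0,"y":0,"z":0.3,"yaw":0},{"x":0,"y":0,"z":0,"yaw":0}]' -0.2 40; python3 -m inch '[{"x":0,"y":0,"z":0,"yaw":0},{"x":0,"y":0,"z":0,"yaw":0},{"x":0,"y":0,"z":0,"yaw":0},{"x":0,"y":0,"z":0,"yaw":0}]' -1 30
```

```text
time_s: 25.18
tcp_pos: [0.5521, 0.142, 0.1021]
eef_rot: [-172.9, 2.1, -86.6]
contact_force: [-0.2, -0.4, 0.4]
gripper_width: 0.0352
time_s: 25.52
tcp_pos: [0.5537, 0.1423, 0.1071]
eef_rot: [-172.7, 2.2, -86.5]
contact_force: [-1.0, -0.4, -1.0]
gripper_width: 0.014
```

```bash
python3 -m inch '[{"x":0,"y":0,"z":0,"yaw":0},{"x":0,"y":0,"z":0,"yaw":0},{"x":0,"y":0,"z":0.3,"yaw":0},{"x":0,"y":0,"z":0.4,"yaw":0},{"x":0,"y":0,"z":0.2,"yaw":0}]' -0.2 40
```

```text
time_s: 25.93
tcp_pos: [0.5587, 0.1447, 0.0875]
eef_rot: [-172.3, 2.4, -86.5]
contact_force: [-0.2, -0.6, 0.6]
gripper_width: 0.0341
```

```bash
python3 -m inch '[{"x":0,"y":0.15,"z":0.08,"yaw":0},{"x":0,"y":0.05,"z":0.05,"yaw":0},{"x":0,"y":0,"z":0.04,"yaw":0},{"x":0,"y":0,"z":0.04,"yaw":0}]' -1 40; python3 -m inch '[{"x":0,"y":0,"z":0.02,"yaw":0},{"x":0,"y":0,"z":0.02,"yaw":0}]'
```

```text
time_s: 26.27
tcp_pos: [0.5534, 0.1441, 0.0782]
eef_rot: [-172.5, 2.3, -86.5]
contact_force: [2.6, 0.2, 4.7]
gripper_width: 0.0135
time_s: 26.43
tcp_pos: [0.5534, 0.1441, 0.0783]
eef_rot: [-172.5, 2.2, -86.5]
contact_force: [-4.1, 0.4, 8.6]
gripper_width: 0.0129
```

```bash
python3 -m inch '[{"x":0,"y":0.06,"z":0,"yaw":0},{"x":0,"y":0.06,"z":0,"yaw":0},{"x":0,"y":0.04,"z":0,"yaw":0}]'; python3 -m inch '[{"x":0,"y":0.06,"z":0,"yaw":0},{"x":0,"y":0.04,"z":0.03,"yaw":0}]'
```

```text
time_s: 26.68
tcp_pos: [0.5518, 0.1443, 0.0812]
eef_rot: [-172.2, 2.2, -86.3]
contact_force: [-1.3, -1.4, 5.7]
gripper_width: 0.0124
time_s: 26.85
tcp_pos: [0.5511, 0.1444, 0.0823]
eef_rot: [-172.0, 2.3, -86.3]
contact_force: [0.9, -2.9, 5.6]
gripper_width: 0.0121
```

```bash
python3 -m inch '[{"x":0,"y":0.08,"z":0,"yaw":0},{"x":0,"y":0.08,"z":0,"yaw":0},{"x":0,"y":0.04,"z":0,"yaw":0}]'; python3 -m inch '[{"x":0,"y":0.08,"z":0,"yaw":0},{"x":0,"y":0.08,"z":0.03,"yaw":0}]'
python3 - <<'E'
from held import *
im=held(lo=.005,hi=.04); show(im,'s8.png',(215,110,365,220),5)
E
```

```text
time_s: 27.1
tcp_pos: [0.5483, 0.1448, 0.0838]
eef_rot: [-171.7, 2.3, -86.2]
contact_force: [1.0, -0.5, -0.4]
gripper_width: 0.0118
time_s: 27.27
tcp_pos: [0.5457, 0.1454, 0.0835]
eef_rot: [-171.5, 2.4, -86.1]
contact_force: [5.6, -1.7, 8.4]
gripper_width: 0.0116
n 600 tilt x,y deg [0.1111 3.5727] tcp [0.5457 0.1454 0.0835] [-171.516     2.398   -86.1226]
rect ((563.188232421875, 120.3807373046875), (172.884521484375, 119.6161117553711), 25.25799560546875) extent [0.4781 0.0571 0.0482] [0.6332 0.21   0.0606] plate z at tcp 0.056160452416444885
```

View pics/s8.png

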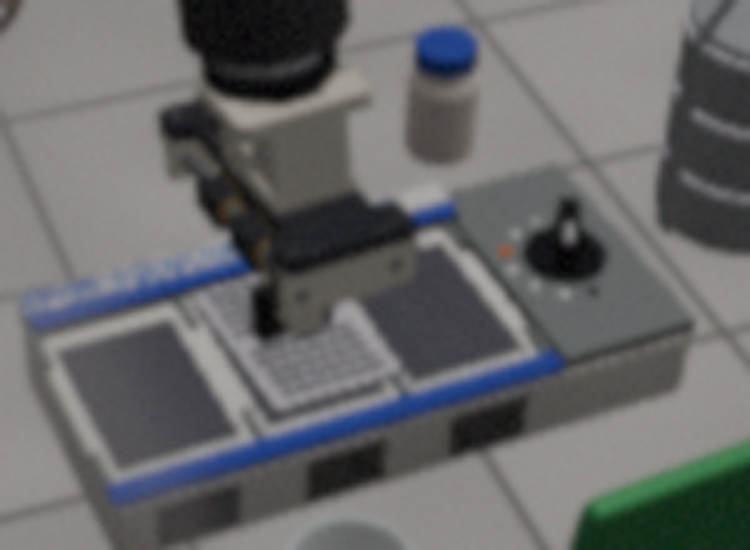

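```bash
cat > seat.py <<'E'
from held import *
def seat(c,n="scene"):
    im,d=r.capture(n); P=cloud(n,d); L=P[...,:2]-c; t=np.radians(3.3); X=L[...,0]*np.cos(t)+L[...,1]*np.sin(t); Y=-L[...,0]*np.sin(t)+L[...,1]*np.cos(t)
    z=P[...,2]; b=(abs(Y)<.036)
    for x0 in range(-60,85,8):
        w=b&(abs(X*1000-x0)<4)&(z<.075)&(z>.04)
        if w.sum()>4: print(x0,w.sum(),'z med %.4f p90 %.4f'%(np.median(z[w]),np.percentile(z[w],90)),'bright %.0f'%np.median(im.max(2)[w]),end=' | ')
    w=b&(abs(X)<.03)&(z>.08)&(z<.105); print('\nfin',w.sum(),X[w].mean()*1000,Y[w].min()*1000,Y[w].max()*1000)
    return im
E
python3 -m inch '[{"x":0,"y":0,"z":0,"yaw":0},{"x":0,"y":0,"z":0,"yaw":0},{"x":0,"y":0,"z":-0.3,"yaw":0},{"x":0,"y":0,"z":-1,"yaw":0},{"x":0,"y":0,"z":-1,"yaw":0}]' -0.3 40; python3 -m inch '[{"x":0,"y":0,"z":-1,"yaw":0},{"x":0,"y":0,"z":-1,"yaw":0},{"x":0.5,"y":0,"z":-1,"yaw":0},{"x":1,"y":0,"z":0,"yaw":0},{"x":1,"y":0,"z":0,"yaw":0}]';python3 -c "
from seat import *
seat([.5527,.1436])
seat([.5582,.0512])"
```

```text
time_s: 27.73
tcp_pos: [0.5321, 0.14, 0.1354]
eef_rot: [-172.3, 2.0, -86.2]
contact_force: [1.6, 0.2, -0.3]
gripper_width: 0.03
time_s: 28.15
tcp_pos: [0.5238, 0.0754, 0.2165]
eef_rot: [-172.2, 2.1, -85.9]
contact_force: [0.2, 0.1, -1.5]
gripper_width: 0.0306
-60 80 z med 0.0682 p90 0.0740 bright 118 | -52 38 z med 0.0571 p90 0.0595 bright 120 | -44 13 z med 0.0577 p90 0.0588 bright 121 | -36 14 z med 0.0572 p90 0.0592 bright 123 | -28 13 z med 0.0565 p90 0.0584 bright 123 | -20 6 z med 0.0571 p90 0.0594 bright 122 | -12 14 z med 0.0582 p90 0.0641 bright 134 | -4 76 z med 0.0619 p90 0.0727 bright 47 | 4 53 z med 0.0574 p90 0.0700 bright 110 | 12 46 z med 0.0568 p90 0.0596 bright 124 | 20 43 z med 0.0579 p90 0.0589 bright 125 | 28 48 z med 0.0577 p90 0.0595 bright 124 | 36 46 z med 0.0568 p90 0.0592 bright 124 | 44 41 z med 0.0572 p90 0.0595 bright 126 | 52 56 z med 0.0576 p90 0.0598 bright 132 | 60 45 z med 0.0566 p90 0.0593 bright 130 | 68 48 z med 0.0576 p90 0.0595 bright 131 | 76 127 z med 0.0502 p90 0.0583 bright 91 | 
fin 97 -3.7155321180201515 -24.03972152339407 24.648651401945
[... 614 characters left out ...]
514 p90 0.0527 bright 132 | 60 21 z med 0.0564 p90 0.0575 bright 143 | 68 50 z med 0.0574 p90 0.0592 bright 134 | 76 138 z med 0.0500 p90 0.0581 bright 94 | seat.py:8: RuntimeWarning: Mean of empty slice.
  w=b&(abs(X)<.03)&(z>.08)&(z<.105); print('\nfin',w.sum(),X[w].mean()*1000,Y[w].min()*1000,Y[w].max()*1000)
  ret = ret.dtype.type(ret / rcount)
Traceback (most recent call last):
  File "seat.py", line 8, in seat
    w=b&(abs(X)<.03)&(z>.08)&(z<.105); print('\nfin',w.sum(),X[w].mean()*1000,Y[w].min()*1000,Y[w].max()*1000)
                                                                              ~~~~~~~~^^
ValueError: zero-size array to reduction operation minimum which has no identity
```

Run:
```python
from held import *
for n in('top','scene'):
    im,d=r.capture(n); np.savez(n+'3.npz',im=im,d=d); P=cloud(n,d); z=P[...,2]
    w=(np.hypot(P[...,0]-.428,P[...,1]+.194)<.07)&(im.max(2)<70)&(z>.03)&(z<.05)
    if w.sum()>10: print(n,w.sum(),np.nanmean(P[w],0),rect(n,w&(z>.037),.042)[1])
    w=(np.hypot(P[...,0]-.428,P[...,1]+.194)<.11)&(z>.0035)&(z<.012)
    if n=='top': show(im,'t4.png',(300,170,420,290),5)
```

```text
top 59 [ 0.4255 -0.1905  0.0406] ((426.2996520996094, -191.59678649902344), (8.637157440185547, 49.80512619018555), 4.26514196395874)
scene 70 [ 0.4296 -0.1972  0.0381] ((430.4396057128906, -197.02310180664062), (12.994878768920898, 45.372955322265625), 8.78976058959961)
```

```bash
python3 -m inch '[{"x":0.97,"y":0.51,"z":0,"yaw":0},{"x":0.97,"y":0.51,"z":0,"yaw":0},{"x":0.97,"y":0.51,"z":0,"yaw":0},{"x":0.97,"y":0.51,"z":0,"yaw":0},{"x":0.97,"y":0.51,"z":0,"yaw":0}]' 0.1 40;  python3 -m inch '[{"x":0.97,"y":0.51,"z":0,"yaw":0},{"x":0.97,"y":0.51,"z":0,"yaw":0},{"x":0.97,"y":0.51,"z":0,"yaw":0},{"x":0.97,"y":0.51,"z":0,"yaw":0},{"x":0.97,"y":0.51,"z":0,"yaw":0}]';  python3 -m inch '[{"x":0.5,"y":0.3,"z":0.5,"yaw":0},{"x":0,"y":0,"z":0.5,"yaw":0},{"x":0,"y":0,"z":0,"yaw":0}]'
```

```text
time_s: 28.77
tcp_pos: [0.4679, -0.0478, 0.2005]
eef_rot: [-172.6, 2.0, -85.7]
contact_force: [-0.5, -0.8, 0.4]
gripper_width: 0.0476
time_s: 29.18
tcp_pos: [0.4096, -0.1748, 0.186]
eef_rot: [-172.8, 2.1, -85.3]
contact_force: [1.0, -0.2, -0.5]
gripper_width: 0.0477
time_s: 29.43
tcp_pos: [0.4035, -0.1891, 0.1582]
eef_rot: [-173.0, 2.2, -85.5]
contact_force: [0.2, 0.5, -0.3]
gripper_width: 0.0484
```

```bash
python3 -m inch '[{"x":0.42,"y":-0.29,"z":0.8,"yaw":0},{"x":0,"y":0,"z":1,"yaw":0},{"x":0,"y":0,"z":1,"yaw":0},{"x":0,"y":0,"z":0.8,"yaw":0},{"x":0,"y":0,"z":0.3,"yaw":0}]' 0.1 40;  python3 -m inch '[{"x":0,"y":0,"z":0.2,"yaw":0},{"x":0,"y":0,"z":0,"yaw":0}]'
```

```text
time_s: 29.85
tcp_pos: [0.4273, -0.1924, 0.0624]
eef_rot: [-172.8, 2.1, -85.3]
contact_force: [0.2, 0.0, -0.4]
gripper_width: 0.0481
time_s: 30.02
tcp_pos: [0.4278, -0.1908, 0.056]
eef_rot: [-173.0, 2.1, -85.1]
contact_force: [-0.4, -0.2, 0.3]
gripper_width: 0.0478
```

```bash
python3 -m inch '[{"x":0.1,"y":0.15,"z":0.6,"yaw":0},{"x":0,"y":0,"z":0.4,"yaw":0},{"x":0,"y":0,"z":0.15,"yaw":0},{"x":0,"y":0,"z":0.05,"yaw":0}]' 0.1 40;python3 -m inch '[{"x":0,"y":0,"z":0.03,"yaw":0},{"x":0,"y":0,"z":0.03,"yaw":0},{"x":0,"y":0,"z":0.03,"yaw":0},{"x":0,"y":0,"z":0.03,"yaw":0}]' -1 40; python3 -m inch '[{"x":0,"y":0,"z":0,"yaw":0},{"x":0,"y":0,"z":0,"yaw":0},{"x":0,"y":0,"z":0,"yaw":0}]'
```

```text
time_s: 30.35
tcp_pos: [0.4313, -0.1914, 0.0285]
eef_rot: [-172.7, 2.1, -85.0]
contact_force: [0.3, -0.3, -0.1]
gripper_width: 0.0483
time_s: 30.68
tcp_pos: [0.433, -0.1912, 0.0274]
eef_rot: [-172.6, 2.0, -84.9]
contact_force: [-1.5, 0.2, 1.0]
gripper_width: 0.0271
time_s: 30.93
tcp_pos: [0.432, -0.1912, 0.0278]
eef_rot: [-172.6, 2.0, -84.9]
contact_force: [-1.4, 1.1, 7.7]
gripper_width: 0.0134
```

```bash
python3 -m inch '[{"x":0,"y":0,"z":-0.3,"yaw":0},{"x":0,"y":0,"z":-0.6,"yaw":0},{"x":0,"y":0,"z":-1,"yaw":0},{"x":0,"y":0,"z":-1,"yaw":0},{"x":0,"y":0,"z":-1,"yaw":0}]' -1 40;python3 -m inch '[{"x":0,"y":0,"z":-1,"yaw":0},{"x":0,"y":0,"z":-1,"yaw":0},{"x":0,"y":0,"z":-1,"yaw":0},{"x":0,"y":0,"z":0,"yaw":0},{"x":0,"y":0,"z":0,"yaw":0}]'; python3 -c "
from held import *
held()"
```

```text
time_s: 31.35
tcp_pos: [0.4146, -0.1952, 0.1235]
eef_rot: [-173.4, 2.2, -85.1]
contact_force: [-0.1, 0.1, -2.3]
gripper_width: 0.0118
time_s: 31.77
tcp_pos: [0.4054, -0.1995, 0.2086]
eef_rot: [-172.9, 2.1, -85.1]
contact_force: [-0.6, 1.1, -3.2]
gripper_width: 0.0116
n 509 tilt x,y deg [6.4042 0.6307] tcp [ 0.4058 -0.1997  0.2088] [-172.8414    2.064   -85.0703]
rect ((409.61328125, -203.90704345703125), (135.20944213867188, 81.26165771484375), 4.927640914916992) extent [ 0.3396 -0.2494  0.1772] [ 0.4783 -0.1594  0.1975] plate z at tcp 0.18747611649615847
```

```bash
python3 -m inch '[{"x":-0.96,"y":-0.77,"z":0,"yaw":0},{"x":-0.96,"y":-0.77,"z":0,"yaw":0.1},{"x":-0.96,"y":-0.77,"z":0,"yaw":0.1},{"x":-0.96,"y":-0.77,"z":0,"yaw":0.1},{"x":-0.96,"y":-0.77,"z":0,"yaw":0.1}]';python3 -m inch '[{"x":-0.96,"y":-0.77,"z":0,"yaw":0},{"x":-0.96,"y":-0.77,"z":0,"yaw":0},{"x":-0.96,"y":-0.77,"z":0,"yaw":0},{"x":-0.9,"y":-0.7,"z":0.4,"yaw":0},{"x":0,"y":0,"z":0.8,"yaw":0}]'; python3 -m inch '[{"x":0,"y":0,"z":0.5,"yaw":0},{"x":0,"y":0,"z":0,"yaw":0}]';python3 -c "
from held import *
held()"
```

```text
time_s: 32.23
tcp_pos: [0.4883, -0.0725, 0.2197]
eef_rot: [-173.4, 2.3, -87.3]
contact_force: [1.1, -0.8, -3.1]
gripper_width: 0.0122
time_s: 32.65
tcp_pos: [0.5666, 0.0362, 0.1986]
eef_rot: [-173.6, 2.3, -87.2]
contact_force: [1.7, 0.6, -2.5]
gripper_width: 0.0116
time_s: 32.82
tcp_pos: [0.566, 0.0386, 0.1784]
eef_rot: [-174.2, 2.2, -87.1]
contact_force: [-1.3, -0.4, -2.7]
gripper_width: 0.0116
n 606 tilt x,y deg [5.34   0.3197] tcp [0.5658 0.0383 0.1792] [-174.1612    2.1969  -87.073 ]
rect ((568.7788696289062, 34.506744384765625), (133.72344970703125, 81.03253173828125), 3.361619472503662) extent [ 0.5038 -0.0089  0.1497] [0.6357 0.0773 0.1656] plate z at tcp 0.15739989269038157
```

```bash
python3 -m inch '[{"x":-0.58,"y":0.15,"z":0.3,"yaw":0},{"x":0,"y":0,"z":0.8,"yaw":0},{"x":0,"y":0,"z":0.7,"yaw":0},{"x":0,"y":0,"z":0.3,"yaw":0},{"x":0,"y":0,"z":0,"yaw":0}]';python3 -c "
from held import *
held(lo=.008,hi=.036)"
```

```text
time_s: 33.28
tcp_pos: [0.5661, 0.0538, 0.1264]
eef_rot: [-174.2, 2.1, -87.2]
contact_force: [0.3, 0.0, -1.8]
gripper_width: 0.0117
n 575 tilt x,y deg [5.2151 0.565 ] tcp [0.5663 0.0538 0.1272] [-174.1734    2.1274  -87.1459]
rect ((567.55712890625, 49.20526123046875), (132.6438751220703, 80.41036224365234), 2.280707359313965) extent [0.5016 0.0071 0.0965] [0.6346 0.0913 0.1143] plate z at tcp 0.10545884022121921
```

```bash
python3 -m inch '[{"x":-0.06,"y":-0.1,"z":0.5,"yaw":-0.1},{"x":0,"y":0,"z":0.4,"yaw":0},{"x":0,"y":0,"z":0.2,"yaw":0},{"x":0,"y":0,"z":0,"yaw":0}]';python3 -c "
from held import *
held(lo=.008,hi=.03)"
```

```text
time_s: 33.67
tcp_pos: [0.5736, 0.056, 0.1033]
eef_rot: [-173.9, 2.1, -86.8]
contact_force: [-0.0, -0.1, -2.6]
gripper_width: 0.0118
n 594 tilt x,y deg [5.8192 0.436 ] tcp [0.5738 0.0561 0.1038] [-173.8379    2.1434  -86.777 ]
rect ((563.686767578125, 76.92255401611328), (153.72991943359375, 131.7668914794922), 2.7818446159362793) extent [0.4885 0.0085 0.0702] [0.6423 0.1423 0.0913] plate z at tcp 0.08217762224542707
```

```bash
python3 -m inch '[{"x":0,"y":0.1,"z":0.3,"yaw":0},{"x":0,"y":0.05,"z":0.2,"yaw":0},{"x":0,"y":0,"z":0.05,"yaw":0},{"x":0,"y":0,"z":0,"yaw":0}]';python3 - <<'E'
from held import *
im=held(lo=.008,hi=.03); show(im,'s9.png',(215,110,365,220),5)
E
```

```text
time_s: 34.05
tcp_pos: [0.5718, 0.0565, 0.0903]
eef_rot: [-173.7, 2.2, -86.8]
contact_force: [-0.4, -0.1, -2.2]
gripper_width: 0.0119
n 569 tilt x,y deg [5.9188 0.1272] tcp [0.5718 0.0565 0.0904] [-173.6987    2.1843  -86.7938]
rect ((577.27783203125, 51.21293258666992), (136.1719970703125, 141.53648376464844), 59.078189849853516) extent [0.4877 0.0091 0.0574] [0.6397 0.1447 0.0783] plate z at tcp 0.06925165683256086
```

View pics/s9.png

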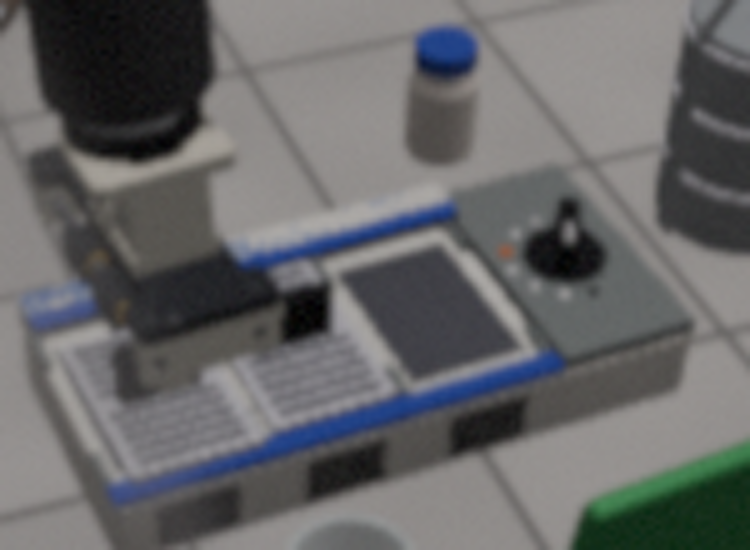

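```bash
python3 -m inch '[{"x":0,"y":0.15,"z":-0.03,"yaw":0},{"x":0,"y":0.15,"z":0,"yaw":0},{"x":0,"y":0.12,"z":0,"yaw":0},{"x":0,"y":0.05,"z":0,"yaw":0}]';python3 -m inch '[{"x":0,"y":0.08,"z":0,"yaw":0},{"x":0,"y":0.08,"z":0,"yaw":0},{"x":0,"y":0,"z":0,"yaw":0}]'
```

```text
time_s: 34.43
tcp_pos: [0.5594, 0.0559, 0.0903]
eef_rot: [-173.7, 2.2, -86.8]
contact_force: [-0.2, 0.1, -2.5]
gripper_width: 0.0117
time_s: 34.68
tcp_pos: [0.5546, 0.0557, 0.0902]
eef_rot: [-173.6, 2.2, -86.8]
contact_force: [-0.8, 0.2, -3.5]
gripper_width: 0.0118
```

```bash
python3 -m inch '[{"x":0,"y":0.06,"z":0.08,"yaw":0},{"x":0,"y":0.06,"z":0.08,"yaw":0},{"x":0,"y":0.04,"z":0.04,"yaw":0}]';python3 -m inch '[{"x":0,"y":0.06,"z":0.06,"yaw":0},{"x":0,"y":0.06,"z":0.04,"yaw":0}]'
```

```text
time_s: 34.93
tcp_pos: [0.5514, 0.056, 0.0849]
eef_rot: [-173.6, 2.2, -86.8]
contact_force: [-0.1, -0.6, -2.0]
gripper_width: 0.0118
time_s: 35.1
tcp_pos: [0.5517, 0.0564, 0.0842]
eef_rot: [-173.2, 2.2, -86.6]
contact_force: [0.6, -2.3, 9.1]
gripper_width: 0.012
```

Touching the deck; now I push it to the wall.

```bash
python3 -m inch '[{"x":0,"y":0.08,"z":-0.02,"yaw":0},{"x":0,"y":0.08,"z":0,"yaw":0},{"x":0,"y":0.06,"z":0,"yaw":0}]';python3 -m inch '[{"x":0,"y":0.08,"z":0,"yaw":0},{"x":0,"y":0.06,"z":0,"yaw":0}]'; python3 -c "
from seat import *
try: seat([.5582,.0512])
except Exception: pass"
```

```text
time_s: 35.35
tcp_pos: [0.5489, 0.0565, 0.0859]
eef_rot: [-172.9, 2.2, -86.5]
contact_force: [5.7, -2.8, -2.3]
gripper_width: 0.0118
time_s: 35.52
tcp_pos: [0.5486, 0.0569, 0.0866]
eef_rot: [-172.5, 2.3, -86.4]
contact_force: [5.7, -2.5, -4.4]
gripper_width: 0.0118
-60 41 z med 0.0692 p90 0.0730 bright 116 | -52 11 z med 0.0612 p90 0.0622 bright 118 | -44 13 z med 0.0612 p90 0.0621 bright 122 | -36 10 z med 0.0615 p90 0.0634 bright 116 | -28 10 z med 0.0631 p90 0.0653 bright 116 | -20 13 z med 0.0642 p90 0.0658 bright 123 | -12 14 z med 0.0651 p90 0.0688 bright 128 | -4 41 z med 0.0678 p90 0.0727 bright 95 | 4 47 z med 0.0673 p90 0.0687 bright 115 | 12 46 z med 0.0681 p90 0.0696 bright 120 | 20 40 z med 0.0698 p90 0.0714 bright 123 | 28 42 z med 0.0702 p90 0.0719 bright 121 | 36 47 z med 0.0713 p90 0.0733 bright 120 | 44 81 z med 0.0701 p90 0.0736 bright 119 | 52 105 z med 0.0677 p90 0.0739 bright 133 | 60 49 z med 0.0700 p90 0.0735 bright 133 | 68 43 z med 0.0573 p90 0.0584 bright 136 | 76 140 z med 0.0504 p90 0.0575 bright 96 | 
fin 65 -0.5117644380973966 -23.118524135383822 16.805081960625156
```

```bash
python3 -m inch '[{"x":0,"y":0.03,"z":0.12,"yaw":0},{"x":0,"y":0.03,"z":0.05,"yaw":0}]'; python3 -m inch '[{"x":0,"y":0,"z":0,"yaw":0},{"x":0,"y":0,"z":0,"yaw":0},{"x":0,"y":0,"z":-0.3,"yaw":0},{"x":0,"y":0,"z":-1,"yaw":0},{"x":0,"y":0,"z":-1,"yaw":0}]' -0.3 40; python3 -m inch '[{"x":0,"y":0,"z":-1,"yaw":0},{"x":0,"y":0,"z":-1,"yaw":0},{"x":0,"y":0,"z":-1,"yaw":0},{"x":0,"y":0,"z":-0.5,"yaw":0},{"x":0,"y":0,"z":0,"yaw":0}]';python3 -c "
from seat import *
seat([.5582,.0512])
seat([.5527,.1436])"
```

```text
time_s: 35.73
tcp_pos: [0.55, 0.0573, 0.0842]
eef_rot: [-172.3, 2.3, -86.3]
contact_force: [-1.8, -2.4, 13.1]
gripper_width: 0.012
time_s: 36.15
tcp_pos: [0.538, 0.0533, 0.137]
eef_rot: [-172.9, 2.1, -86.4]
contact_force: [-0.3, 0.1, 0.2]
gripper_width: 0.0301
time_s: 36.57
tcp_pos: [0.525, 0.0491, 0.2333]
eef_rot: [-172.9, 2.2, -86.4]
contact_force: [-0.3, 0.0, 0.7]
gripper_width: 0.0304
-60 89 z med 0.0616 p90 0.0734 bright 120 | -52 32 z med 0.0573 p90 0.0593 bright 116 | -44 12 z med 0.0572 p90 0.0591 bright 122 | -36 12 z med 0.0572 p90 0.0596 bright 122 | -28 11 z med 0.0572 p90 0.0580 bright 122 | -20 13 z med 0.0572 p90 0.0590 bright 122 | -12 15 z med 0.0573 p90 0.0665 bright 131 | -4 89 z med 0.0624 p90 0.0723 bright 69 | 4 53 z med 0.0574 p90 0.0630 bright 113 | 12 45 z med 0.0575 p90 0.0598 bright 123 | 20 48 z med 0.0573 p90 0.0590 bright 124 | 28 49 z med 0.0574 p90 0.0591 bright 122 | 36 53 z med 0.0577 p90 0.0593 bright 122 | 44 46 z med 0.0571 p90 0.0590 bright 124 | 52 59 z med 0.0572 p90 0.0590 bright 132 | 60 45 z med 0.0558 p90 0.0583 bright 126 | 68 53 z med 0.0
[... 278 characters left out ...]
d 0.0573 p90 0.0589 bright 118 | -28 12 z med 0.0573 p90 0.0586 bright 122 | -20 8 z med 0.0571 p90 0.0600 bright 117 | -12 12 z med 0.0591 p90 0.0659 bright 128 | -4 80 z med 0.0631 p90 0.0726 bright 50 | 4 49 z med 0.0578 p90 0.0661 bright 108 | 12 43 z med 0.0578 p90 0.0602 bright 124 | 20 45 z med 0.0575 p90 0.0597 bright 123 | 28 53 z med 0.0572 p90 0.0593 bright 123 | 36 45 z med 0.0572 p90 0.0591 bright 123 | 44 42 z med 0.0572 p90 0.0591 bright 124 | 52 54 z med 0.0575 p90 0.0594 bright 132 | 60 48 z med 0.0562 p90 0.0576 bright 128 | 68 46 z med 0.0571 p90 0.0593 bright 130 | 76 126 z med 0.0502 p90 0.0583 bright 90 | 
fin 95 -4.019253717552571 -23.991277548452572 26.274623078020067
```

```bash
cat > dial.py <<'E'
from held import *
def dial(n,save=None):
    if save: im,d=[np.load(save)[k] for k in('im','d')]
    else: im,d=r.capture(n)
    P=cloud(n,d); z=P[...,2]; w=(np.hypot(P[...,0]-.538,P[...,1]-.328)<.035)
    b=w&(z>.082)&(z<.1)
    if b.sum()<10: print(n,'hidden'); return im
    X=P[b][:,:2]; c=X.mean(0); ev,V=np.linalg.eigh(np.cov((X-c).T)); a=np.degrees(np.arctan2(V[1,1],V[0,1]))
    wh=b&(im.min(2)>130); pw=P[wh][:,:2].mean(0)-c if wh.any() else [0,0]
    print(n,b.sum(),'c',c,'axis',a,'spread',np.sqrt(ev)*1000,'white',wh.sum(),pw,'dial from pointer dir',(3.3-np.degrees(np.arctan2(pw[1],pw[0])))%360,'z',np.percentile(z[b],90))
    return im
E
python3 - <<'E'
from dial import *
dial('top','top0.npz'); dial('scene','scene0.npz'); dial('scene')
for n in('top','scene'):
    Z=np.load(n+'0.npz'); P=cloud(n,Z['d']); z=P[...,2]; hs=cv2.cvtColor(Z['im'],cv2.COLOR_RGB2HSV)
    w=(P[...,0]>.3)&(P[...,0]<.62)&(P[...,1]>.38)&(P[...,1]<.58)
    for a,b in((.03,.07),(.08,.13),(.13,.15),(.15,.165),(.165,.2)):
        q=P[w&(z>a)&(z<b)]; 
        if len(q): print(n,a,len(q),np.nanpercentile(q,3,0),np.nanpercentile(q,97,0))
E
```

```text
top 87 c [0.5374 0.3286] axis 153.0922780748581 spread [ 4.1243 13.2969] white 10 [ 0.0115 -0.003 ] dial from pointer dir 17.867868478730596 z 0.09401322581282087
scene 49 c [0.5421 0.3264] axis 153.60709910389298 spread [ 3.4859 15.0369] white 0 [0, 0] dial from pointer dir 3.3 z 0.09484621427619692
scene 49 c [0.5422 0.3265] axis 153.96964554157574 spread [ 3.5079 14.8459] white 0 [0, 0] dial from pointer dir 3.3 z 0.09499160101247661
top 0.03 188 [0.4119 0.4437 0.0318] [0.5108 0.4975 0.0687]
top 0.08 269 [0.411  0.4443 0.0815] [0.5097 0.4994 0.1273]
top 0.13 131 [0.4104 0.445  0.1312] [0.5157 0.5257 0.1499]
top 0.15 1151 [0.4176 0.4534 0.1511] [0.5135 0.5484 0.1612]
top 0.165 128 [0.4598 0.4554 0.1671] [0.4708 0.5412 0.1912]
scene 0.03 330 [0.4463 0.4436 0.0311] [0.5201 0.5299 0.069 ]
scene 0.08 463 [0.4422 0.4429 0.0817] [0.5205 0.5361 0.1276]
scene 0.13 185 [0.4523 0.4426 0.1305] [0.5203 0.5333 0.1498]
scene 0.15 545 [0.4199 0.4482 0.1508] [0.5165 0.5458 0.1614]
scene 0.165 86 [0.462  0.4515 0.1676] [0.4723 0.5458 0.1909]
```

```bash
for i in 1 2; do python3 -m inch '[{"x":0,"y":0,"z":0,"yaw":-1},{"x":0,"y":0,"z":0,"yaw":-1},{"x":0,"y":0,"z":0,"yaw":-1},{"x":0,"y":0,"z":0,"yaw":-1},{"x":0,"y":0,"z":0,"yaw":-1}]' 0 5|sed -n 2,3p; done;  python3 -m inch '[{"x":0,"y":0,"z":0,"yaw":-1},{"x":0,"y":0,"z":0,"yaw":-1},{"x":0,"y":0,"z":0,"yaw":-1},{"x":0,"y":0,"z":0,"yaw":-1},{"x":0,"y":0,"z":0,"yaw":0}]'
```

```text
tcp_pos: [0.52, 0.0478, 0.2216]
eef_rot: [-173.6, -0.4, -65.9]
tcp_pos: [0.5156, 0.0465, 0.2121]
eef_rot: [-175.0, -2.2, -45.0]
time_s: 37.97
tcp_pos: [0.5112, 0.0451, 0.2028]
eef_rot: [-176.6, -2.9, -28.0]
contact_force: [0.1, -0.0, 0.3]
gripper_width: 0.0441
```

```bash
for i in 1 2; do python3 -m inch '[{"x":-0.41,"y":-0.93,"z":0,"yaw":0},{"x":-0.41,"y":-0.93,"z":0,"yaw":0},{"x":-0.41,"y":-0.93,"z":0,"yaw":0},{"x":-0.41,"y":-0.93,"z":0,"yaw":0},{"x":-0.41,"y":-0.93,"z":0,"yaw":0}]' 0 5|sed -n 2,3p; done;  python3 -m inch '[{"x":-0.3,"y":-0.5,"z":0,"yaw":0},{"x":0,"y":0,"z":0.4,"yaw":0},{"x":0,"y":0,"z":0,"yaw":0}]'
```

```text
tcp_pos: [0.5174, 0.1707, 0.2001]
eef_rot: [-177.2, -2.5, -29.1]
tcp_pos: [0.5268, 0.3018, 0.1966]
eef_rot: [-177.8, -2.2, -29.9]
time_s: 39.05
tcp_pos: [0.5259, 0.3209, 0.1819]
eef_rot: [-178.1, -2.1, -30.0]
contact_force: [-0.3, -0.8, -1.3]
gripper_width: 0.044
```

```bash
python3 -m inch '[{"x":0.19,"y":-0.37,"z":0.4,"yaw":-0.8},{"x":0,"y":0,"z":0.8,"yaw":0},{"x":0,"y":0,"z":0.8,"yaw":0},{"x":0,"y":0,"z":0.4,"yaw":0},{"x":0,"y":0,"z":0,"yaw":0}]' 0.1 5
python3 - <<'E'
from dial import *
im=dial('scene'); show(im,'s10.png',(270,90,420,200),5)
E
```

```text
time_s: 39.47
tcp_pos: [0.5364, 0.322, 0.118]
eef_rot: [-178.5, -2.1, -27.1]
contact_force: [-0.2, 0.1, -0.5]
gripper_width: 0.0482
scene 50 c [0.542  0.3262] axis 152.6380595035838 spread [ 3.6162 15.2269] white 0 [0, 0] dial from pointer dir 3.3 z 0.09496961573167241
```

View pics/s10.png

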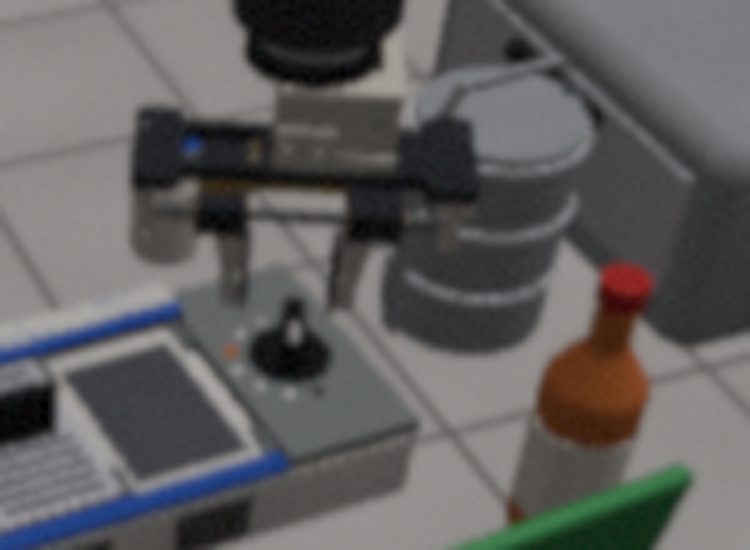

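```bash
python3 -m inch '[{"x":-0.05,"y":-0.22,"z":0.4,"yaw":0},{"x":0,"y":0,"z":0.6,"yaw":0},{"x":0,"y":0,"z":0.35,"yaw":0},{"x":0,"y":0,"z":0.08,"yaw":0}]' 0.1 5; python3 -m inch '[{"x":0,"y":0,"z":0.05,"yaw":0},{"x":0,"y":0,"z":0.05,"yaw":0},{"x":0,"y":0,"z":0.05,"yaw":0},{"x":0,"y":0,"z":0.05,"yaw":0},{"x":0,"y":0,"z":0.03,"yaw":0}]' -1 8
```

```text
time_s: 39.85
tcp_pos: [0.5419, 0.3291, 0.0855]
eef_rot: [-178.1, -2.3, -27.2]
contact_force: [0.1, -0.5, -0.6]
gripper_width: 0.0482
time_s: 40.27
tcp_pos: [0.5431, 0.3302, 0.0813]
eef_rot: [-178.0, -2.3, -27.2]
contact_force: [-0.2, -1.2, 0.3]
gripper_width: 0.0204
```

```bash
python3 -m inch '[{"x":-0.1,"y":0,"z":0.03,"yaw":0},{"x":0,"y":0,"z":0.03,"yaw":0},{"x":0,"y":0,"z":0.03,"yaw":0}]' -1 8;  python3 -m inch '[{"x":0,"y":0,"z":0.02,"yaw":1},{"x":0,"y":0,"z":0.02,"yaw":1},{"x":0,"y":0,"z":0.02,"yaw":1},{"x":0,"y":0,"z":0.02,"yaw":1},{"x":0,"y":0,"z":0.02,"yaw":1}]'
```

```text
time_s: 40.52
tcp_pos: [0.5402, 0.3282, 0.0804]
eef_rot: [-178.3, -2.4, -27.2]
contact_force: [-3.8, 1.8, 3.9]
gripper_width: 0.0132
time_s: 40.93
tcp_pos: [0.5398, 0.3277, 0.0803]
eef_rot: [-177.5, -1.7, -47.8]
contact_force: [-0.8, -0.0, 2.0]
gripper_width: 0.0138
```

```bash
for i in 1 2 3; do python3 -m inch '[{"x":0,"y":0,"z":0.02,"yaw":1},{"x":0,"y":0,"z":0.02,"yaw":1},{"x":0,"y":0,"z":0.02,"yaw":1},{"x":0,"y":0,"z":0.02,"yaw":1},{"x":0,"y":0,"z":0.02,"yaw":1}]' -1 8|sed -n 2,5p; done; python3 -c "
from dial import *
dial('scene')"
```

```text
tcp_pos: [0.5393, 0.3274, 0.0803]
eef_rot: [-177.1, -0.7, -68.8]
contact_force: [-1.5, -0.8, 3.3]
gripper_width: 0.0137
tcp_pos: [0.5387, 0.3273, 0.0803]
eef_rot: [-177.0, 0.4, -89.8]
contact_force: [-1.5, -0.0, 2.2]
gripper_width: 0.0139
tcp_pos: [0.5381, 0.3275, 0.0803]
eef_rot: [-177.3, 1.5, -110.8]
contact_force: [-0.2, -0.2, 3.1]
gripper_width: 0.0139
scene 10 c [0.5584 0.3203] axis 68.54153999753858 spread [1.6514 6.8719] white 0 [0, 0] dial from pointer dir 3.3 z 0.08740442230333592
```

```bash
python3 -m inch '[{"x":0,"y":0,"z":0.02,"yaw":0.8},{"x":0,"y":0,"z":0.02,"yaw":0.6},{"x":0,"y":0,"z":0.02,"yaw":0}]' -1 8; python3 -m inch '[{"x":0,"y":0,"z":0.03,"yaw":0},{"x":0,"y":0,"z":0.03,"yaw":0},{"x":0,"y":0,"z":0.03,"yaw":0},{"x":0,"y":0,"z":-0.5,"yaw":0},{"x":0,"y":0,"z":-1,"yaw":0}]' 0.2 8;  python3 -m inch '[{"x":0,"y":0,"z":-1,"yaw":0},{"x":0,"y":0,"z":-1,"yaw":0},{"x":0,"y":0,"z":-1,"yaw":0},{"x":0,"y":0,"z":-1,"yaw":0},{"x":0,"y":0,"z":0,"yaw":0}]'
python3 - <<'E'
from seat import *
from dial import *
dial('scene')
import io,contextlib
im=seat([.5582,.0512]); seat([.5527,.1436]); show(im,'s11.png',(40,90,400,290),2.2)
E
```

```text
time_s: 42.48
tcp_pos: [0.5379, 0.3276, 0.0803]
eef_rot: [-177.5, 1.8, -116.6]
contact_force: [-1.5, -0.9, 3.8]
gripper_width: 0.0135
time_s: 42.9
tcp_pos: [0.5341, 0.3255, 0.1108]
eef_rot: [-177.6, 1.4, -116.2]
contact_force: [0.1, -0.5, -0.1]
gripper_width: 0.0418
time_s: 43.32
tcp_pos: [0.53, 0.3256, 0.2174]
eef_rot: [-177.5, 1.5, -115.8]
contact_force: [0.8, 0.2, 0.7]
gripper_width: 0.0527
scene 80 c [0.5398 0.3272] axis 65.61622475116785 spread [ 4.0373 13.6169] white 0 [0, 0] dial from pointer dir 3.3 z 0.09455745246021431
-60 86 z med 0.0598 p90 0.0733 bright 119 | -52 32 z med 0.0575 p90 0.0593 bright 117 | -44 14 z med 0.0576 p90 0.0592 bright 121 | -36 11 z med 0.0572 p90 0.0589 bright 121 | -28 14 z med 0.0572 p90 0.0588 bright 124 | -20 9 z med 0.0567 p90 0.0590 bright 122 | -12 16 z med 0.0576 p90 0.0623 bright 129 | -4 86 z med 0.0627 p90 0.0727 bright 66 | 4 56 z med 0.0576 p90 0.0668 bright 114 | 12 44 z med 0.0573 p90 0.0591 bright 123 | 20 51 z med 0.0570 p90 0.0593 bright 123 | 28 50 z med 0.0570 p90 0.0586 bright 121 | 36 46 z med 0.0576 p90 0.0593 bright 121 | 44
[... 423 characters left out ...]
ed 0.0569 p90 0.0584 bright 120 | -28 9 z med 0.0577 p90 0.0598 bright 123 | -20 9 z med 0.0584 p90 0.0595 bright 122 | -12 16 z med 0.0583 p90 0.0691 bright 134 | -4 78 z med 0.0632 p90 0.0726 bright 46 | 4 54 z med 0.0580 p90 0.0642 bright 109 | 12 42 z med 0.0575 p90 0.0589 bright 123 | 20 43 z med 0.0575 p90 0.0598 bright 123 | 28 49 z med 0.0573 p90 0.0587 bright 122 | 36 39 z med 0.0572 p90 0.0590 bright 121 | 44 46 z med 0.0574 p90 0.0594 bright 124 | 52 55 z med 0.0569 p90 0.0592 bright 133 | 60 44 z med 0.0563 p90 0.0581 bright 128 | 68 50 z med 0.0573 p90 0.0590 bright 130 | 76 123 z med 0.0499 p90 0.0577 bright 88 | 
fin 92 -4.104906560246904 -23.949148714924856 25.049699191222544
```

View pics/s11.png

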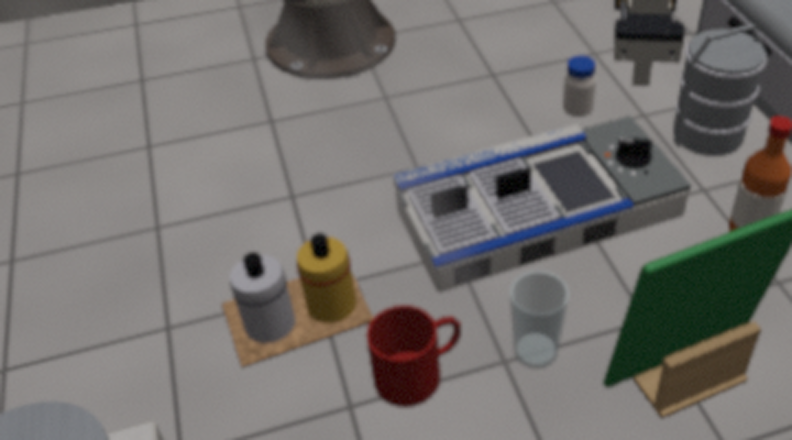

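Run:
```python
from dial import *
im=dial('top'); show(im,'t11.png')
```

```text
top 73 c [0.5375 0.3292] axis 63.324145659690764 spread [ 3.8226 13.0219] white 10 [-0.0047 -0.0092] dial from pointer dir 120.46730979479808 z 0.09385480726487436
```

View pics/t11.png

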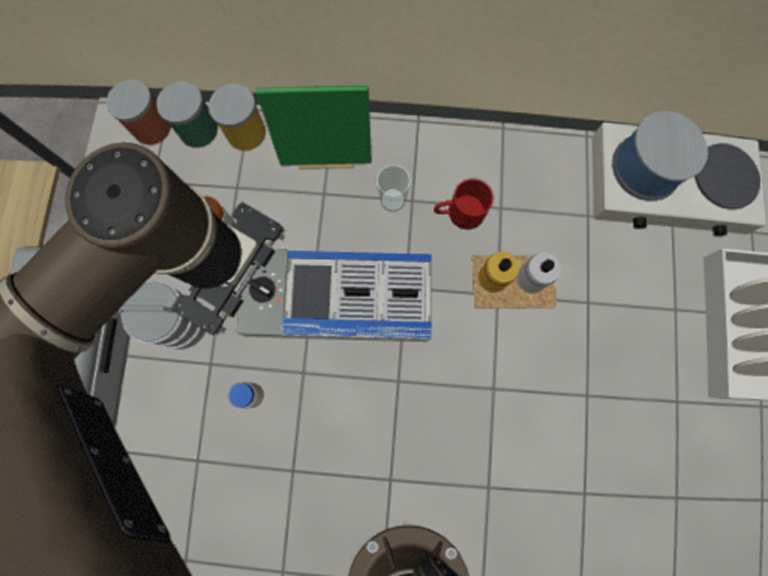

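```bash
python3 -c "
from plant import r
print(r.close_job())"
```

```text
the job is handed in; nothing more can be done
None
```

The job is handed in, at about 43 s on the robot's clock. Handing in reports no verdict, so what follows rests on my own last checks.

**What I did:**
- **Tins:** I moved the caddy and the sugar tin from the deck to the cork mat.
- **Racks:** Only two racks were there, and I hooked them in the first and middle bays. The middle-bay rack first came to rest on the far rim, so I gripped it again and pushed it to the wall before letting it drop flat.
- **Dial:** With the rest done, I turned the dial from the first click to the fourth and drew the arm clear.

**Last checks:**
- **Tins:** Both are upright. Measured just after placing, they were about 6 and 11 mm off the mat's centre in x, and −36 and +42 mm in y. The final pictures show them still standing there.
- **Racks:** Both lie flat to within about 1 mm over their length. The visible faces of the grip fins read about 4 mm towards the lip from my bay centres, inside the 9 mm allowed.
- **Dial:** The top camera's pointer reading is 120°. The bar angle gives about 118° in the scene camera and 120° in the top camera, all within the allowed 8.6° of the fourth click.
- **Bystanders:** The mug, tumbler and salt jar look unmoved in the last top picture. The arm hid most of the sauce bottle and part of the lunch tin there, but the scene camera shows both upright in place.
- **Disagreement:** The two cameras differ by about 2–4 mm in position throughout.

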